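Clamp a power brick in a quick-release vise

ROBOT

A 6-joint arm with a two-finger parallel gripper is mounted at the origin on a cart in front of the work surface, level with it; the furniture and walls round the work are solid. World frame = base frame: x ahead of the robot, y to its left, z up, the work surface at z = 0. Lengths are in mm, angles in rad, forces in N, time in s.
With the tool pointing down it reaches from about 350 to 975 mm from the base axis. Payload 7.1 kg.
Tool frame: the origin (TCP) lies midway between the tips of the shut fingers; the grasp point (between the pads) lies ctrl.grip_point_offset behind it (ctrl.grip_point_offset is the distance from the TCP to the grasp point, in mm); z points along the fingers, y is the line along which they close (so a half turn about z gives the same grasp; the last joint's range is limited). The gripper opens to 88 mm and grips with 3 to 60 N. Pads are 20 mm wide; open, the fingers measure 115 mm over their backs; the gripper's body (75 mm by 178 mm) begins 61 mm behind the grasp point.
Start: joints at [1.264, 0.423, 1.63, -0, 1.089, -0.019], TCP at [177.37, 599.287, 222.675] pointing down, gripper open.
Joint ranges: [-3, 3], [-0.9, 2.11], [0.09, 2.58], [-1.31, 4.45], [0.11, 2.69], [-2.54, 2.54]. Speed limits (rad/s): [2.39, 2.39, 3.01, 3.14, 3.14, 3.14].

INTERFACE

Orientations are given as a rotation vector (axis times angle).
In Python, from workcell import ctrl gives the robot as it stands.
- The arm moves only by the tool apply_moves, never from a script. Its argument "targets" is a list of rows, each an object of numbers: "tx", "ty", "tz": the shift along the world's x, y, z in m; "spin": the turn about the world's z in degrees. In form: [{"tx": .., "ty": .., "tz": .., "spin": ..}, ...]. A call has exactly 8 rows; each row is the pose to reach, as a shift and turn from the pose commanded when the call began; what a row does not reach only later rows make up. A row lasts 1/10 s, in which the tool goes at most 50 mm and 8.59 degrees, less where a joint would pass 70% of its speed; a pose out of reach is approached as far as the arm can. A call with a gripper value outside its range is refused whole. "gripper" is the closure, from -1 (fully open) to 1 (shut), set as the call begins (left out, the last holds). The fingers move at their own pace and stop on an object; the grip force is fixed at half the most. Time passes only in rows, so rows that repeat a pose let the fingers close, or fill a call up. It gives the time, the measured TCP pose, the force, the opening and the grip force at its end, in the units of the state.
- ctrl.get_obs(): the state, without advancing time (a new reading comes with each control period).
- ctrl.get_image(name): name is "scene" or "top"; returns the picture (384x512x3 uint8, red, green, blue); there is no depth.
- ctrl.get_calibration(name): a dict with "fov_y" (degrees; the focal length in pixels is half the picture's height over the tangent of half this angle, whatever the lens; pixels are square), "cx", "cy" (the principal point, pixels), "rvec" (rotation vector, rad) and "tvec" (3), from world to camera coordinates, as OpenCV has them. Camera axes: x right, y down, z forward; pixel columns grow to the right and rows downward; lengths in mm; the calibration is good to about 2 mm. A picture is of the moment at which its call begins. get_calibration takes no time and is no camera call.
- ctrl.close_job(): hands the job in; it is judged then, once.
Trained networks look in the newest picture that a camera, given by its name, has taken for a name from the list of things; names that differ only in an ending like _2 or _b are one class to them, and where a whole thing is asked for, a point or a joint stands for the part that bears it (a point fixed in the world has none). Each returns a list of dicts, best first, with "score" (0 to 1); they miss things now and then, are a little off and sometimes report something else, mostly with a low value. They report only what shows in the picture. A call takes as long as a camera call.
- ctrl.outline_of(name, camera): "pixels" (384x512 bool, what is visible of it) and "box" ([left, top, right, bottom] in pixels, round what is visible of it).
- ctrl.pinpoint(name, camera): "uv" ([column, row] in pixels: a listed point, or the origin of a listed thing).
The state is a dict: "t": time; "qpos": joint angles; "qvel": joint speeds; "joint_torque": joint torques, N m; "ee_pos": TCP position; "orientation": TCP orientation; "ft_force": force on the tool from outside, world axes, zero at the start; "moment": the same for the moment, N m; "width": finger opening in mm; "grasp_force": force on a finger pad.
Only numpy, scipy, OpenCV 4.12 (cv2) and the standard library are available. Lean on these libraries where they do the work, as an engineer would, in place of code of your own. Each camera call takes 0.05 s, during which the arm holds its last target. There are 200 camera calls.

TASK

Lay the black power brick flat on the vise's two guide bars, centred lengthwise between the jaws. Then turn the three-armed adjuster nut in until the cam lever first meets firm resistance about midway through its swing, and swing the lever fully closed so that the brick is held. Leave the other things on the bench where they are.

Things in the scene. Friction and masses are not known exactly. Their poses are not given: they have to be found in the camera images.
- power_brick: Black laptop power brick, a plain block 48 x 106 x 31 mm (x, y, z), 0.25 to 0.5 kg, lying flat on the bench, its long side 0.35 rad or less from the world's y axis. Origin: centre of its underside; y runs along its length.
- vise: Small quick-release vise screwed to the bench; base plate 96 x 120 x 14 mm, aluminium jaws 64 mm wide in x and 58 mm high. Origin: on the bench under its middle; its y is the skewer's direction, from cam lever (-y) to adjuster nut (+y); x runs along the jaws; z up. Between the jaws only the brick fits, fingers do not. The fixed jaw's rubber face is at y = -30 mm; the skewer's axis 40 mm up.
- bed (a point): Point at x = 0, y = -6 mm of the vise, 45 mm up, level with the tops of the two round steel guide bars (along y, at x = +-24 mm). The brick lies on the bars, its length along the vise's x (either way round), and is squeezed across its 48 mm width; its upper 18 mm stand above the jaws. This is the middle of the underside of a brick that touches the fixed jaw.
- fixed_face (a point): Middle of the fixed jaw's rubber face, which looks along the vise's +y. Distance along the vise's y from here to pad_face is the jaw opening.
- pad_face (a point): Middle of the moving jaw's rubber pressure pad (52 x 13 mm, looking along the vise's -y). It moves along the vise's y: in by 5 mm for each turn of the nut, and in by 10 mm in all as the cam lever closes (by 5*(1 - cos(lever angle)) mm: 5 mm of it by midway, 1.57 rad).
- pad (a joint): How far the sprung pressure pad is pushed back into the moving jaw by the work, m: 0 free, 0.0085 at its stop. Spring 24 N per mm, with 36 N of preload. With the lever closed after biting just midway it is pressed about 3.7 mm (the rubber gives too), a proper grip; 1.8 to 5.8 mm will do.
- nut_centre (a point): Centre of the three-armed black adjuster nut, on the skewer's axis beyond the moving jaw, moving with it. Arms 38 mm long from the centre, 11 to 13 mm wide, 13 mm thick along y, hub 19 mm across, arms 120 degrees apart; they turn in the vise's x-z plane. The jaw's outer face is 22 mm from this point in the vise's -y; the nut hangs clear beyond the base plate.
- nut (a joint): Turn of the adjuster nut, rad. Grows as the jaw comes in (clockwise seen from the nut's end: its top goes towards the vise's -x). At 0, 2.094, 4.189 ... an arm points straight up. Starts at 2.5 to 7.0, too loose for this brick; goes to 18. About 6 N on an arm turns it, it stays where left; a fingertip swept across its top turns it.
- lever_pivot (a point): Vertical axis of the cam lever, on top of the steel cam head outside the fixed jaw (at x = 0, y = -68 mm in the vise's frame, 58 mm above the bench). It does not move; the cam inside draws the skewer.
- lever_tip (a point): Middle of the round end of the cam lever's black handle, 88 mm from the pivot. The lever is 11 to 13 mm wide and 11 to 14 mm high, its middle 58 mm above the bench, and swings in the horizontal plane.
- lever (a joint): Angle of the cam lever, rad: 0 open, along the vise's -x; 1.57 midway, straight out along the skewer (vise's -y); 3.14 closed, along the vise's +x; stop at 3.22, just past dead centre, where it stays. Grows anticlockwise from above. Starts at 0 to 0.9. Free, it takes under 1 N at the handle; against clamped work 1.5 N at the bite, rising to 3 to 6 N, and springs back if let go half closed.
- component_tester: Yellow-cased component tester, 62 x 88 x 42 mm, lying on the bench: leave it. Origin: centre of its underside. It and the brick may lie either way round: one before the vise, the other to its right.
- cleaner_can: Spray can with white cap, 65 mm across, 200 mm tall, standing: leave it. Origin: centre of its foot.
- glue_jar: Small jar with black cap, 38 mm across, 50 mm tall: leave it. Origin: centre of its foot.
- screwdriver_blue: Slim screwdriver with blue handle, 144 mm long, 11 mm high, lying on the bench: leave it. Origin: its middle, at the bench.

How it is judged (in metres and radians):
On the way, in this order (a step that is already met when the one before it is completed fails the run):
1. the brick lies flat on the guide bars between the jaws, released (x of power_brick in the frame of vise between -0.018 and 0.018 m and height (world z) of power_brick between 0.04 and 0.05 m and angle between power_brick's own z axis and vertical below 0.08 rad and angle between the y axis of power_brick and the x axis of vise, either way round below 0.12 rad and y of power_brick in the frame of vise between -0.012 and 0.012 m and contact force between the fingers and power_brick below 0.2 N), for 0.2 s.
2. the lever, about midway (1.0 to 2.3 rad), begins to press the pad on the brick (value of joint lever between 1 and 2.3 rad and value of joint pad between 0.0003 and 0.004 m and x of power_brick in the frame of vise between -0.018 and 0.018 m and height (world z) of power_brick between 0.04 and 0.05 m and angle between power_brick's own z axis and vertical below 0.08 rad and angle between the y axis of power_brick and the x axis of vise, either way round below 0.12 rad and y of power_brick in the frame of vise between -0.012 and 0.012 m), for 0.05 s.
At the end, for the whole second after the job is handed in: The brick lies flat on the guide bars (tilt under 0.08 rad, its length within 0.12 rad of the jaws, its middle within 18 mm of the jaws' middle), the lever is closed (over 2.95 rad) and stays so, and the pad is pressed in by 1.8 to 5.8 mm with over 40 N on the brick; all at rest and let go (x of power_brick in the frame of vise between -0.018 and 0.018 m and height (world z) of power_brick between 0.04 and 0.05 m and angle between power_brick's own z axis and vertical below 0.08 rad and angle between the y axis of power_brick and the x axis of vise, either way round below 0.12 rad and y of power_brick in the frame of vise between -0.012 and 0.012 m and value of joint lever above 2.95 rad and value of joint pad between 0.0018 and 0.0058 m and contact force between pad and power_brick above 40 N and linear speed of power_brick below 0.01 m/s and velocity of joint lever below 0.05 rad/s); the robot touches nothing.
It fails at once if the component tester is shoved more than 30 mm or tipped over (distance of component_tester from where it was at the start of the episode above 0.03 m or angle between component_tester's own z axis and vertical above 0.5 rad).
It fails at once if the cleaner can is shoved more than 30 mm or tipped over (distance of cleaner_can from where it was at the start of the episode above 0.03 m or angle between cleaner_can's own z axis and vertical above 0.5 rad).
It fails at once if the glue jar is shoved more than 30 mm or tipped over (distance of glue_jar from where it was at the start of the episode above 0.03 m or angle between glue_jar's own z axis and vertical above 0.5 rad).
It fails at once if the screwdriver is shoved more than 30 mm or tipped over (distance of screwdriver_blue from where it was at the start of the episode above 0.03 m or angle between screwdriver_blue's own z axis and vertical above 0.5 rad).
It also fails if it takes over 72 s, if anything falls off the work surface, if the arm or the gripper's body presses on something with over 40 N, if the wrist force passes 120 N, or if a joint passes its speed limit or range.

## Working session

There is one attempt and no reset: what is moved stays moved. The work goes in short steps, Python scripts to look and compute and a tool call to move; the robot and the scene stay as the last step left them, time stands still between calls to the robot, and variables do not carry over. Pictures are saved under pics/ and viewed, at most 10 in all, crops included, and the job is handed in when it is done.

Besides the shell and the picture viewer there is one more tool, called after "Request:" as name([rows], argument=value, ...), one row to a line, values as JSON. apply_moves: Moves the arm, as the interface text tells. Its arguments: {"type":"object","properties":{"targets":{"type":"array"},"gripper":{"type":"number"}},"required":["targets"]}

```bash
mkdir -p pics
cat > h.py <<'E'
import numpy as np, cv2
from workcell import ctrl
def cal(c):
    k=ctrl.get_calibration(c); f=192/np.tan(np.radians(k["fov_y"])/2)
    K=np.array([[f,0,k["cx"]],[0,f,k["cy"]],[0,0,1]]); R=cv2.Rodrigues(np.array(k["rvec"],float))[0]
    return K,R,np.array(k["tvec"],float)
def ray(c,uv,z):
    K,R,t=cal(c); d=R.T@np.linalg.solve(K,[uv[0],uv[1],1]); o=-R.T@t
    return o+d*(z-o[2])/d[2]
def proj(c,P):
    K,R,t=cal(c); p=K@(R@np.array(P,float)+t); return p[:2]/p[2]
def pp(n,c,z):
    r=ctrl.pinpoint(n,c)
    return [(round(float(a["score"]),2),np.round(a["uv"],1).tolist(),np.round(ray(c,a["uv"],z),1).tolist()) for a in r[:2]]
def snap(c,name):
    im=ctrl.get_image(c); cv2.imwrite("pics/"+name,im[...,::-1]); return im
E
python3 - <<'E'
from h import *
for c in("top","scene"):
    snap(c,c+"0.png"); K,R,t=cal(c); print(c,"cam at",np.round(-R.T@t),K[0,0])
    for n,z in dict(power_brick=0,vise=0,bed=45,fixed_face=50,pad_face=50,nut_centre=40,lever_pivot=58,lever_tip=58,component_tester=0,cleaner_can=0,glue_jar=0,screwdriver_blue=0).items():
        print(n,pp(n,c,z))
    for n,z in (("power_brick",31),):
        for o in ctrl.outline_of(n,c)[:1]:
            m=o["pixels"].astype(np.uint8); cs=max(cv2.findContours(m,0,2)[0],key=cv2.contourArea)
            b=cv2.boxPoints(cv2.minAreaRect(cs)); print(o["score"],o["box"],[np.round(ray(c,p,z)[:2],1).tolist() for p in b])
print({k:np.round(v,3).tolist() for k,v in ctrl.get_obs().items()}, ctrl.grip_point_offset)
E
```

```text
top cam at [ 379. -134. 1178.] 475.26536466149713
power_brick [(0.82, [335.8, 198.4], [561.7, -332.9, 0.0]), (0.41, [233.5, 177.3], [612.2, -75.6, 0.0])]
vise [(0.97, [227.3, 188.8], [582.5, -60.6, 0.0])]
bed [(0.98, [226.4, 181.0], [593.9, -60.7, 45.0])]
fixed_face [(0.61, [233.5, 180.1], [595.4, -78.2, 50.0])]
pad_face [(0.41, [212.6, 181.7], [590.8, -27.8, 50.0])]
nut_centre [(0.66, [188.6, 188.4], [575.3, 31.1, 40.0])]
lever_pivot []
lever_tip [(0.53, [279.7, 200.9], [544.9, -189.6, 58.0])]
component_tester [(0.96, [187.7, 249.0], [430.9, 33.3, 0.0])]
cleaner_can [(0.93, [325.4, 136.3], [722.4, -309.0, 0.0])]
glue_jar [(0.52, [171.0, 134.8], [721.5, 87.5, 0.0])]
screwdriver_blue [(0.65, [289.0, 245.3], [443.4, -215.8, 0.0])]
0.69 [317.0, 185.1, 359.1, 214.0] [[546.7, -270.2], [597.0, -284.7], [568.3, -387.5], [518.5, -372.2]]
scene cam at [ 223. -711.  575.] 423.7532749358135
power_brick [(0.71, [306.6, 287.3], [544.8, -329.9, 0.0]), (0.44, [169.3, 196.8], [429.7, 34.4, 0.0])]
vise [(0.75, [250.9, 192.3], [595.6, -40.9, 0.0])]
bed [(0.68, [249.9, 181.5], [583.5, -58.4, 45.0]), (0
[... 444 characters left out ...]
(0.96, [171.8, 198.6], [432.1, 25.4, 0.0])]
cleaner_can [(0.9, [371.5, 246.8], [712.4, -309.9, 0.0])]
glue_jar [(0.78, [268.5, 152.2], [719.9, 87.7, 0.0])]
screwdriver_blue [(0.67, [223.9, 266.8], [441.3, -214.9, 0.0])]
0.79 [289.2, 250.8, 339.9, 307.4] [[536.2, -281.3], [597.6, -277.4], [562.2, -397.8], [509.4, -397.5]]
{'t': 1.4, 'qpos': [1.264, 0.423, 1.63, 0.0, 1.089, -0.019], 'qvel': [0.0, 0.0, 0.002, 0.001, -0.002, -0.0], 'joint_torque': [-0.002, -54.458, -27.404, 0.064, 0.017, -0.0], 'ee_pos': [177.352, 599.295, 222.677], 'orientation': [-0.451, -3.109, 0.0], 'ft_force': [-0.031, 0.167, -0.075], 'moment': [-0.009, -0.014, 0.056], 'grasp_force': 0.0, 'width': 88.094} 18.700000000000003
```

View pics/top0.png

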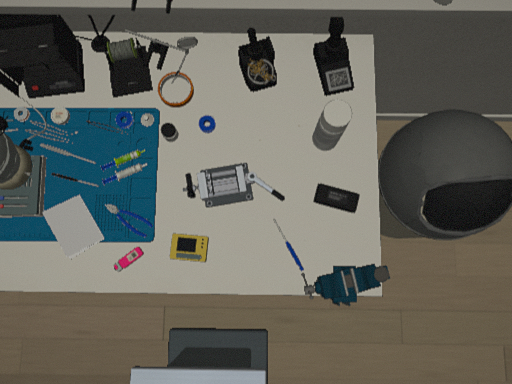

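View pics/scene0.png

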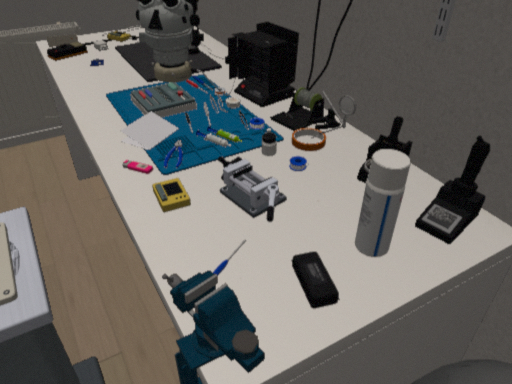

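```bash
cat > fit.py <<'E'
from h import *
from scipy.optimize import least_squares
obs={}
for c in("top","scene"):
    ctrl.get_image(c)
    for n in("vise","bed","fixed_face","pad_face","nut_centre","lever_pivot","lever_tip"):
        for a in ctrl.pinpoint(n,c)[:2]: obs.setdefault((n,c),[]).append(np.array(a["uv"]))
def V(p,q):
    c,s=np.cos(p[2]),np.sin(p[2]); return [p[0]+c*q[0]-s*q[1],p[1]+s*q[0]+c*q[1],q[2]]
def model(p):
    return dict(vise=(0,0,0),bed=(0,-6,45),fixed_face=(0,-30,52),pad_face=(0,p[3],52),nut_centre=(0,p[4],40),
      lever_pivot=(0,-68,58),lever_tip=(-88*np.cos(p[5]),-68-88*np.sin(p[5]),58))
def res(p):
    m=model(p); r=[]
    for (n,c),us in obs.items():
        q=proj(c,V(p,m[n])); e=min((u-q for u in us),key=np.linalg.norm); r+=list(e)
    return r
s=least_squares(res,[590,-55,.18,25,85,.7],loss="soft_l1",f_scale=1.5)
p=s.x; print(np.round(p,3))
r=np.array(res(p)).reshape(-1,2)
for k,e in zip(obs,r): print(k,np.round(e,1))
B=[(x,y,z) for z in(0,14) for x,y in((-48,-60),(48,-60),(48,60),(-48,60))]
out=[]
for c,(x0,y0) in(("top",(175,150)),("scene",(205,140))):
    im=ctrl.get_image(c)[...,::-1]; S=6; w,h=115,80
    cr=cv2.resize(im[y0:y0+h,x0:x0+w],None,fx=S,fy=S,interpolation=cv2.INTER_CUBIC)[:, :690]
    cr=cv2.resize(cr,None,fx=.6,fy=.6) if 0 else cr
    f=lambda q:tuple(int(v) for v in ((proj(c,V(p,q))-[x0,y0]+.5)*S))
    for z in range(4,8): cv2.line(cr,f(B[z]),f(B[4+(z+1-4)%4]),(0,0,255),1)
    for n,q in model(p).items(): cv2.circle(cr,f(q),4,(0,255,0),1)
    out.append(cv2.resize(cr,None,fx=.62,fy=.62,interpolation=cv2.INTER_AREA))
cv2.imwrite("pics/fit.png",np.vstack(out))
E
python3 fit.py
```

```text
[ 5.91393e+02 -5.18180e+01  1.73000e-01  2.96270e+01  8.50070e+01
  7.89000e-01]
('vise', 'top') [ 4.1 -1.2]
('bed', 'top') [1.9 0.1]
('fixed_face', 'top') [-0.8 -0.5]
('pad_face', 'top') [-0.5 -0.4]
('nut_centre', 'top') [0.1 1.9]
('lever_pivot', 'top') [0.7 2.1]
('lever_tip', 'top') [-1.6 -0.2]
('vise', 'scene') [ 1.4 -4.8]
('bed', 'scene') [-4.9  0.1]
('fixed_face', 'scene') [-2.6 -0.7]
('pad_face', 'scene') [0.4 0.4]
('nut_centre', 'scene') [ 0.4 -0.5]
('lever_pivot', 'scene') [ 0.7 -1.8]
('lever_tip', 'scene') [0.3 2.1]
```

View pics/fit.png

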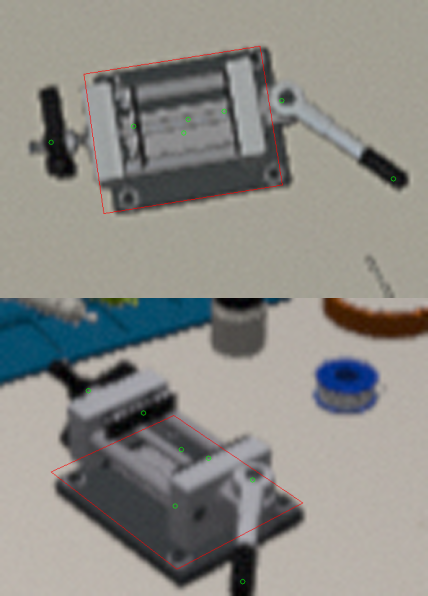

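```bash
cat > fit2.py <<'E'
from h import *
from scipy.optimize import least_squares
S=3.72
T=lambda u,v:(u/S+175-.5,v/S+150-.5)
C=lambda u,v:(u/S+205-.5,(v-297.6)/S+140-.5)
D=[("top",(-48,-60,0),T(290,183)),("top",(-48,60,0),T(118,212)),("top",(48,-60,14),T(270,47)),("top",(0,-68,62),T(287,98)),
("scene",(-48,-60,0),C(180,585)),("scene",(48,-60,0),C(302,520)),("scene",(-48,60,0),C(57,492)),("scene",(0,-68,62),C(252,476))]
def V(p,q):
    c,s=np.cos(p[2]),np.sin(p[2]); return [p[0]+c*q[0]-s*q[1],p[1]+s*q[0]+c*q[1],q[2]]
for sel in(("top",),("scene",),("top","scene")):
    d=[x for x in D if x[0] in sel]
    s=least_squares(lambda p:np.concatenate([proj(c,V(p,q))-u for c,q,u in d]),[590,-55,.17],x_scale=[1,1,.01]); p=s.x
    print(sel,np.round(p,3),np.round(s.fun,1).tolist())
print("bed",np.round(V(p,(0,-6,45)),1),"pivot",V(p,(0,-68,58)))
for n,c,z in(("lever_tip","top",58),("lever_tip","scene",58),("nut_centre","top",40),("nut_centre","scene",40)):
    for a in ctrl.pinpoint(n,c)[:1]:
        w=ray(c,a["uv"],z); R=np.array([[np.cos(p[2]),np.sin(p[2])],[-np.sin(p[2]),np.cos(p[2])]]); print(n,c,np.round(w,1),np.round(R@(w[:2]-p[:2]),1))
# brick: silhouette fit in both cameras
obs=[]
for c in("top","scene"):
    m=ctrl.outline_of("power_brick",c)[0]["pixels"].astype(np.uint8)*255; obs.append((c,m))
def hull(b,c):
    P=[V(b,(x,y,z)) for x in(-24,24) for y in(-53,53) for z in(0,31)]
    return cv2.convexHull(np.array([proj(c,q) for q in P],np.float32))[:,0]
def cost(b):
    t=0
    for c,m in obs:
        k=np.zeros((384*4,512*4),np.uint8); cv2.fillConvexPoly(k,np.round(hull(b,c)*4+1.5).astype(int),255)
        k=cv2.resize(k,(512,384),interpolation=cv2.INTER_AREA); t+=np.abs(k.astype(float)-m).sum()/255
    return t
from scipy.optimize import minimize
b=minimize(cost,[559,-330,-.27],method="Nelder-Mead",options=dict(initial_simplex=[[559,-330,-.27],[565,-330,-.27],[559,-324,-.27],[559,-330,-.2]]))
print("brick",np.round(b.x,3),b.fun,[int((m>0).sum()) for c,m in obs])
E
python3 fit2.py
```

```text
('top',) [ 5.93384e+02 -5.75690e+01  1.70000e-01] [0.2, 0.8, -1.0, 0.4, -0.4, -0.8, 1.1, -0.3]
('scene',) [ 5.9252e+02 -5.2060e+01  1.7000e-01] [-0.4, 0.7, 0.4, 0.4, -0.8, -0.7, 0.7, -0.7]
('top', 'scene') [ 5.92371e+02 -5.53090e+01  1.70000e-01] [-0.7, 1.2, -1.9, 0.8, -1.3, -0.5, 0.1, 0.1, 0.3, 1.6, 1.2, 1.2, -0.2, 0.1, 1.5, 0.1]
bed [593.4 -61.2  45. ] pivot [np.float64(603.8915612081553), np.float64(-122.32544220251523), 58]
lever_tip top [ 551.1 -187.9   58. ] [ -63.1 -123.7]
lever_tip scene [ 550.1 -199.3   58. ] [ -66.  -134.7]
nut_centre top [573.6  29.6  40. ] [-4.1 86.8]
nut_centre scene [587.5  42.9  40. ] [11.8 97.7]
brick [ 5.59912e+02 -3.27834e+02 -2.62000e-01] 335.12549019607843 [872, 1718]
```

Request:
apply_moves([
  {"tx": 0.03,"ty": -0.04,"tz": 0.01,"spin": -6},
  {"tx": 0.06,"ty": -0.08,"tz": 0.02,"spin": -12},
  {"tx": 0.09,"ty": -0.12,"tz": 0.03,"spin": -18},
  {"tx": 0.12,"ty": -0.16,"tz": 0.03,"spin": -24},
  {"tx": 0.15,"ty": -0.2,"tz": 0.03,"spin": -30},
  {"tx": 0.18,"ty": -0.24,"tz": 0.03,"spin": -36},
  {"tx": 0.21,"ty": -0.28,"tz": 0.03,"spin": -42},
  {"tx": 0.24,"ty": -0.32,"tz": 0.03,"spin": -48},
], gripper=-1)

```text
t: 3.4
ee_pos: [416.6, 279.9, 253.0]
orientation: [1.681, 2.653, 0.001]
ft_force: [0.6, 0.5, 0.2]
width: 87.8
grasp_force: 0.0
```

Request:
apply_moves([
  {"tx": 0.015,"ty": -0.045,"tz": 0,"spin": -5},
  {"tx": 0.03,"ty": -0.09,"tz": 0,"spin": -10},
  {"tx": 0.045,"ty": -0.135,"tz": 0,"spin": -15},
  {"tx": 0.06,"ty": -0.18,"tz": 0,"spin": -20},
  {"tx": 0.07,"ty": -0.225,"tz": 0,"spin": -25},
  {"tx": 0.08,"ty": -0.27,"tz": 0,"spin": -30},
  {"tx": 0.09,"ty": -0.315,"tz": 0,"spin": -35},
  {"tx": 0.1,"ty": -0.36,"tz": 0,"spin": -40.5},
])

```text
t: 4.2
ee_pos: [515.8, -80.4, 252.9]
orientation: [2.496, 1.908, 0.001]
ft_force: [1.0, 0.9, 0.4]
width: 87.8
grasp_force: 0.0
```

Request:
apply_moves([
  {"tx": 0.007,"ty": -0.042,"tz": -0.01,"spin": 0},
  {"tx": 0.014,"ty": -0.084,"tz": -0.03,"spin": 0},
  {"tx": 0.021,"ty": -0.126,"tz": -0.05,"spin": 0},
  {"tx": 0.028,"ty": -0.168,"tz": -0.07,"spin": 0},
  {"tx": 0.035,"ty": -0.21,"tz": -0.09,"spin": 0},
  {"tx": 0.043,"ty": -0.247,"tz": -0.11,"spin": 0},
  {"tx": 0.043,"ty": -0.247,"tz": -0.14,"spin": 0},
  {"tx": 0.043,"ty": -0.247,"tz": -0.16,"spin": 0},
])

```text
t: 5.0
ee_pos: [557.9, -326.6, 90.6]
orientation: [-2.493, -1.909, 0.001]
ft_force: [-0.5, 0.4, -0.2]
width: 87.8
grasp_force: 0.0
```

Run:
```python
from h import *
o=ctrl.get_obs(); R=cv2.Rodrigues(np.array(o["orientation"]))[0]; print(o["ee_pos"],np.degrees(np.arctan2(R[1,1],R[0,1])))
out=[]
p=np.array(o["ee_pos"])
for c,(x0,y0) in(("top",(285,155)),("scene",(260,190))):
    im=ctrl.get_image(c)[...,::-1]
    cr=cv2.resize(im[y0:y0+130,x0:x0+100],None,fx=4,fy=4,interpolation=cv2.INTER_CUBIC)
    for q in (p,p+R[:,1]*44,p-R[:,1]*44,[p[0],p[1],31]):
        cv2.circle(cr,tuple(int(v) for v in (proj(c,q)-[x0,y0]+.5)*4),3,(0,255,0),-1)
    b=(560,-328,-.262)
    P=[]
    for x,y in((-24,-53),(24,-53),(24,53),(-24,53)):
        cc,s=np.cos(b[2]),np.sin(b[2]); P.append((proj(c,(b[0]+cc*x-s*y,b[1]+s*x+cc*y,31))-[x0,y0]+.5)*4)
    cv2.polylines(cr,[np.array(P).astype(int)],True,(0,0,255),1)
    out.append(cr)
cv2.imwrite("pics/pre.png",np.hstack(out))
```

```text
[ 557.86449969 -326.55793542   90.5719447 ] -15.109172814168174
```

View pics/pre.png

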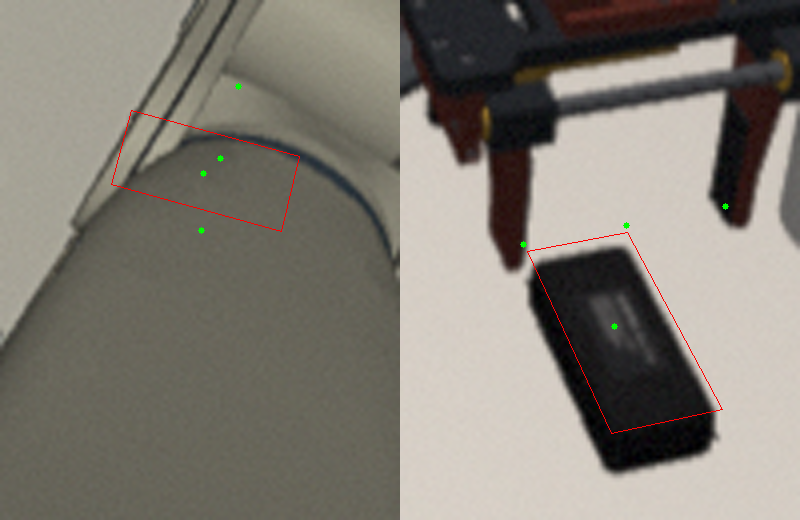

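Request:
apply_moves([
  {"tx": 0,"ty": 0,"tz": -0.02,"spin": 0},
  {"tx": 0,"ty": 0,"tz": -0.04,"spin": 0},
  {"tx": 0,"ty": 0,"tz": -0.06,"spin": 0},
  {"tx": 0,"ty": 0,"tz": -0.074,"spin": 0},
  {"tx": 0,"ty": 0,"tz": -0.074,"spin": 0},
  {"tx": 0,"ty": 0,"tz": -0.074,"spin": 0},
  {"tx": 0,"ty": 0,"tz": -0.074,"spin": 0},
  {"tx": 0,"ty": 0,"tz": -0.074,"spin": 0},
])

```text
t: 5.9
ee_pos: [559.3, -325.8, 19.9]
orientation: [2.491, 1.912, 0.001]
ft_force: [-0.4, 0.5, 0.4]
width: 88.0
grasp_force: 0.0
```

Request:
apply_moves([
  {"tx": 0,"ty": 0,"tz": 0,"spin": 0},
  {"tx": 0,"ty": 0,"tz": 0,"spin": 0},
  {"tx": 0,"ty": 0,"tz": 0,"spin": 0},
  {"tx": 0,"ty": 0,"tz": 0,"spin": 0},
  {"tx": 0,"ty": 0,"tz": 0,"spin": 0},
  {"tx": 0,"ty": 0,"tz": 0,"spin": 0},
  {"tx": 0,"ty": 0,"tz": 0,"spin": 0},
  {"tx": 0,"ty": 0,"tz": 0,"spin": 0},
], gripper=1)

```text
t: 6.7
ee_pos: [558.9, -325.5, 18.7]
orientation: [2.492, 1.912, 0.0]
ft_force: [1.6, -0.4, -1.4]
width: 47.6
grasp_force: 30.0
```

Request:
apply_moves([
  {"tx": 0,"ty": 0,"tz": 0.03,"spin": 0},
  {"tx": 0,"ty": 0,"tz": 0.07,"spin": -4},
  {"tx": 0,"ty": 0.02,"tz": 0.11,"spin": -11},
  {"tx": 0,"ty": 0.06,"tz": 0.13,"spin": -18},
  {"tx": 0.01,"ty": 0.1,"tz": 0.13,"spin": -25},
  {"tx": 0.015,"ty": 0.14,"tz": 0.13,"spin": -32},
  {"tx": 0.02,"ty": 0.18,"tz": 0.13,"spin": -39},
  {"tx": 0.03,"ty": 0.22,"tz": 0.13,"spin": -46},
])

```text
t: 7.5
ee_pos: [587.0, -103.6, 147.9]
orientation: [-3.042, -0.778, 0.004]
ft_force: [1.1, -0.1, -4.0]
width: 48.1
grasp_force: 30.0
```

Request:
apply_moves([
  {"tx": 0.002,"ty": 0.03,"tz": 0,"spin": -6},
  {"tx": 0.002,"ty": 0.05,"tz": 0,"spin": -12},
  {"tx": 0.002,"ty": 0.05,"tz": 0,"spin": -19},
  {"tx": 0.002,"ty": 0.05,"tz": -0.01,"spin": -19},
  {"tx": 0.002,"ty": 0.05,"tz": -0.02,"spin": -19},
  {"tx": 0.002,"ty": 0.05,"tz": -0.03,"spin": -19},
  {"tx": 0.002,"ty": 0.05,"tz": -0.04,"spin": -19},
  {"tx": 0.002,"ty": 0.05,"tz": -0.04,"spin": -19},
])

```text
t: 8.3
ee_pos: [589.2, -55.7, 106.5]
orientation: [-3.129, -0.274, 0.006]
ft_force: [-0.5, -1.0, -3.9]
width: 47.5
grasp_force: 30.0
```

Run:
```python
from h import *
o=ctrl.get_obs(); R=cv2.Rodrigues(np.array(o["orientation"]))[0]; p=np.array(o["ee_pos"]); print(p,np.degrees(np.arctan2(R[1,1],R[0,1])),o["ft_force"],o["width"])
im=ctrl.get_image("scene")[...,::-1]; x0,y0=195,110; S=6
cr=cv2.resize(im[y0:y0+100,x0:x0+130],None,fx=S,fy=S,interpolation=cv2.INTER_CUBIC)
for q in (p,p+R[:,1]*24,p-R[:,1]*24):
    cv2.circle(cr,tuple(int(v) for v in (proj("scene",q)-[x0,y0]+.5)*S),3,(0,255,0),-1)
def box(b,hx,hy,z,col):
    P=[]
    for x,y in((-hx,-hy),(hx,-hy),(hx,hy),(-hx,hy)):
        c,s=np.cos(b[2]),np.sin(b[2]); P.append((proj("scene",(b[0]+c*x-s*y,b[1]+s*x+c*y,z))-[x0,y0]+.5)*S)
    cv2.polylines(cr,[np.array(P).astype(int)],True,col,1)
for z in(0,14): box((592.4,-55.3,.17),48,60,z,(0,0,255))
for z in (-18.7,12.3): box((p[0],p[1],.17),53,24,p[2]+z,(0,255,255))
cv2.imwrite("pics/over.png",cr)
print(pp("power_brick","scene",p[2]-18.7))
```

```text
[589.15210758 -55.67893824 106.47389476] -79.98386572842334 [-0.53886148 -1.00045462 -3.93110301] 47.4791187576942
[(0.61, [246.6, 162.2], [582.7, -46.1, 87.8])]
```

View pics/over.png

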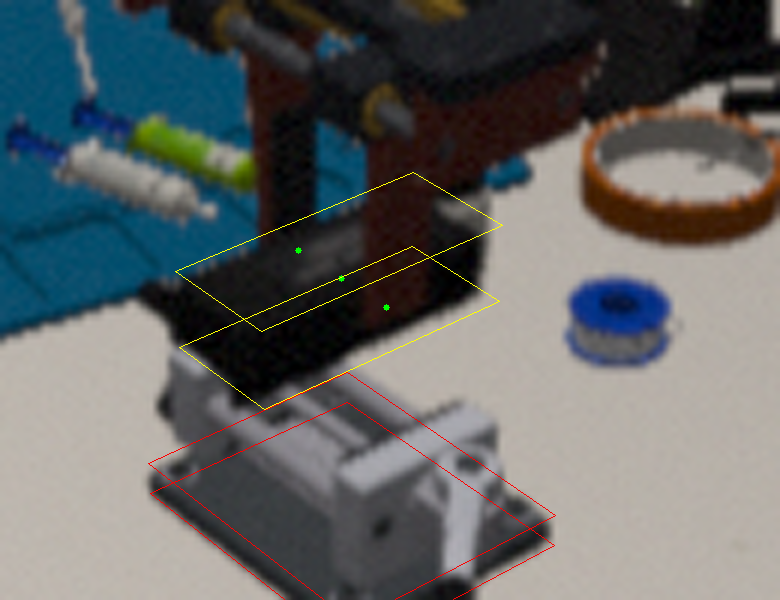

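Request:
apply_moves([
  {"tx": 0.004,"ty": 0.001,"tz": -0.01,"spin": 0},
  {"tx": 0.009,"ty": 0.0015,"tz": -0.02,"spin": 0},
  {"tx": 0.009,"ty": 0.0015,"tz": -0.025,"spin": 0},
  {"tx": 0.009,"ty": 0.0015,"tz": -0.025,"spin": 0},
  {"tx": 0.009,"ty": 0.0015,"tz": -0.025,"spin": 0},
  {"tx": 0.009,"ty": 0.0015,"tz": -0.025,"spin": 0},
  {"tx": 0.009,"ty": 0.0015,"tz": -0.025,"spin": 0},
  {"tx": 0.009,"ty": 0.0015,"tz": -0.025,"spin": 0},
])

```text
t: 9.2
ee_pos: [599.7, -53.9, 84.0]
orientation: [3.13, 0.274, 0.001]
ft_force: [-0.3, 0.3, -4.4]
width: 47.8
grasp_force: 30.0
```

```bash
cat > look.py <<'E'
from h import *
import sys
def V(p,q):
    c,s=np.cos(p[2]),np.sin(p[2]); return [p[0]+c*q[0]-s*q[1],p[1]+s*q[0]+c*q[1],q[2]]
o=ctrl.get_obs(); R=cv2.Rodrigues(np.array(o["orientation"]))[0]; p=np.array(o["ee_pos"]); print(p,np.degrees(np.arctan2(R[1,1],R[0,1])),o["ft_force"],o["width"])
im=ctrl.get_image("scene")[...,::-1]; x0,y0=205,130; S=8
cr=cv2.resize(im[y0:y0+75,x0:x0+100],None,fx=S,fy=S,interpolation=cv2.INTER_CUBIC)
cr=np.clip(cr.astype(float)*1.4+10,0,255).astype(np.uint8)
vs=(592.5,-52.1,.17)
def box(b,x1,x2,y1,y2,z,col):
    P=[(proj("scene",V(b,(x,y,z)))-[x0,y0]+.5)*S for x,y in((x1,y1),(x2,y1),(x2,y2),(x1,y2))]
    cv2.polylines(cr,[np.array(P).astype(int)],True,col,1)
box(vs,-48,48,-60,60,0,(0,0,255)); box(vs,-32,32,-30,30,58,(0,0,255))
if len(sys.argv)>2:
    for z in (-18.7,12.3): box((p[0],p[1],.17),-53,53,-24,24,p[2]+z,(0,255,255))
cv2.imwrite("pics/"+sys.argv[1],cr)
E
python3 look.py low.png b
```

```text
[599.74936846 -53.91907753  84.01998052] -79.99282513628746 [-0.30338557  0.31477372 -4.39705569] 47.82803783107953
```

View pics/low.png

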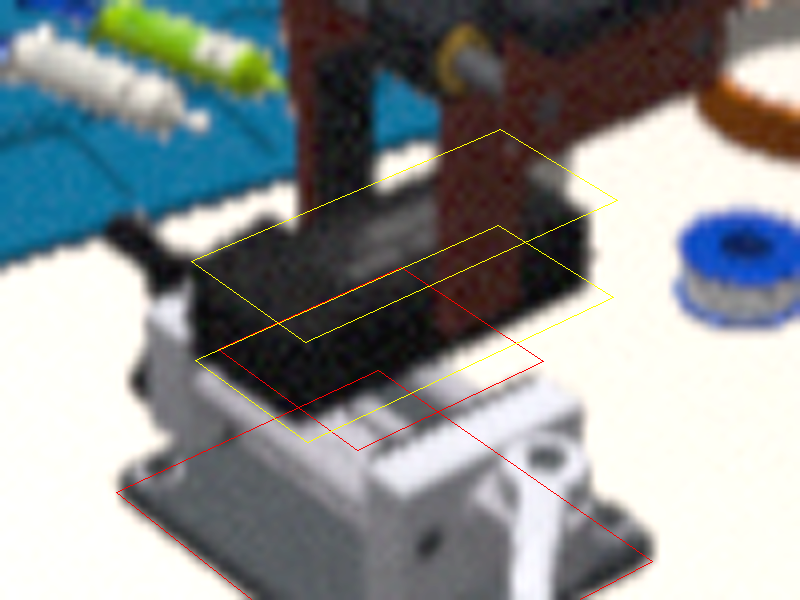

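Request:
apply_moves([
  {"tx": -0.002,"ty": -0.003,"tz": 0,"spin": 0},
  {"tx": -0.002,"ty": -0.006,"tz": 0,"spin": 0},
  {"tx": -0.002,"ty": -0.006,"tz": -0.002,"spin": 0},
  {"tx": -0.002,"ty": -0.006,"tz": -0.004,"spin": 0},
  {"tx": -0.002,"ty": -0.006,"tz": -0.006,"spin": 0},
  {"tx": -0.002,"ty": -0.006,"tz": -0.008,"spin": 0},
  {"tx": -0.002,"ty": -0.006,"tz": -0.009,"spin": 0},
  {"tx": -0.002,"ty": -0.006,"tz": -0.009,"spin": 0},
])

```text
t: 10.05
ee_pos: [597.9, -59.8, 76.2]
orientation: [3.129, 0.274, 0.001]
ft_force: [-5.1, 1.0, 10.7]
width: 48.0
grasp_force: 30.0
```

```bash
python3 look.py c1.png b; python3 -c "
from h import *
o=ctrl.get_obs(); print(o['ft_force'],o['moment'],o['ee_pos'])"
```

```text
[597.8876581  -59.83863736  76.16661377] -79.98356568000894 [-5.08657246  0.97236047 10.65224588] 48.04391676298562
[-5.20882086  1.04602134 11.30437739] [-0.21485248  1.054553   -0.08671953] [597.823628   -59.8749797   76.14874381]
```

View pics/c1.png

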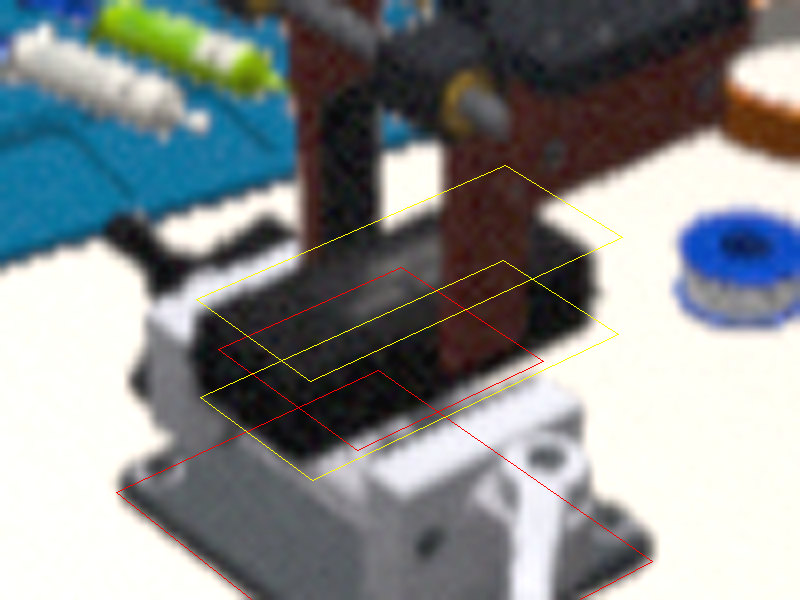

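Request:
apply_moves([
  {"tx": 0,"ty": 0,"tz": 0.004,"spin": 0},
  {"tx": -0.002,"ty": -0.003,"tz": 0.005,"spin": 0},
  {"tx": -0.004,"ty": -0.006,"tz": 0.005,"spin": 0},
  {"tx": -0.004,"ty": -0.006,"tz": 0.005,"spin": 0},
  {"tx": -0.004,"ty": -0.006,"tz": 0.005,"spin": 0},
  {"tx": -0.004,"ty": -0.006,"tz": 0.005,"spin": 0},
  {"tx": -0.004,"ty": -0.006,"tz": 0.005,"spin": 0},
  {"tx": -0.004,"ty": -0.006,"tz": 0.005,"spin": 0},
])

```text
t: 10.9
ee_pos: [593.6, -65.8, 79.6]
orientation: [-3.13, -0.274, 0.0]
ft_force: [-0.3, 0.8, -4.1]
width: 48.0
grasp_force: 30.0
```

```bash
python3 -c "
from h import *
o=ctrl.get_obs(); print(o['ft_force'],o['moment'],o['ee_pos'])"
```

```text
[-0.31958753  0.81489186 -4.08888661] [ 0.01434855  0.11755706 -0.03275448] [593.61053726 -65.83264593  79.57078947]
```

Request:
apply_moves([
  {"tx": 0,"ty": 0,"tz": -0.001,"spin": 0},
  {"tx": 0,"ty": 0,"tz": -0.002,"spin": 0},
  {"tx": 0,"ty": 0,"tz": -0.003,"spin": 0},
  {"tx": 0,"ty": 0,"tz": -0.004,"spin": 0},
  {"tx": 0,"ty": 0,"tz": -0.005,"spin": 0},
  {"tx": 0,"ty": 0,"tz": -0.005,"spin": 0},
  {"tx": 0,"ty": 0,"tz": -0.005,"spin": 0},
  {"tx": 0,"ty": 0,"tz": -0.005,"spin": 0},
])

```text
t: 11.7
ee_pos: [593.7, -65.8, 76.6]
orientation: [3.129, 0.274, 0.001]
ft_force: [-6.7, 1.1, 14.2]
width: 47.8
grasp_force: 30.0
```

```bash
python3 -c "
from h import *
o=ctrl.get_obs(); print(o['ft_force'],o['moment'],o['ee_pos'])"
```

```text
[-6.6869013   1.09744102 14.17107959] [-0.07244364  1.2415212  -0.02411739] [593.70046026 -65.7982453   76.58755486]
```

Request:
apply_moves([
  {"tx": 0,"ty": 0,"tz": 0.004,"spin": 0},
  {"tx": 0,"ty": 0.005,"tz": 0.006,"spin": 0},
  {"tx": -0.001,"ty": 0.012,"tz": 0.006,"spin": 0},
  {"tx": -0.002,"ty": 0.017,"tz": 0.006,"spin": 0},
  {"tx": -0.002,"ty": 0.017,"tz": 0.004,"spin": 0},
  {"tx": -0.002,"ty": 0.017,"tz": 0.002,"spin": 0},
  {"tx": -0.002,"ty": 0.017,"tz": 0,"spin": 0},
  {"tx": -0.002,"ty": 0.017,"tz": -0.001,"spin": 0},
])

```text
t: 12.5
ee_pos: [591.6, -48.8, 73.4]
orientation: [-3.129, -0.274, 0.0]
ft_force: [-0.6, 2.3, -0.8]
width: 47.9
grasp_force: 30.0
```

```bash
python3 -c "
from h import *
o=ctrl.get_obs(); print(o['ft_force'],o['moment'],o['ee_pos'])"
```

```text
[-0.59905322  2.26195282 -0.83011814] [ 0.42066631  0.20282357 -0.00236448] [591.5813772  -48.834386    73.42791884]
```

Request:
apply_moves([
  {"tx": 0,"ty": 0.001,"tz": 0,"spin": 0},
  {"tx": 0,"ty": 0.002,"tz": -0.001,"spin": 0},
  {"tx": 0,"ty": 0.002,"tz": -0.003,"spin": 0},
  {"tx": 0,"ty": 0.002,"tz": -0.005,"spin": 0},
  {"tx": 0,"ty": 0.002,"tz": -0.007,"spin": 0},
  {"tx": 0,"ty": 0.002,"tz": -0.008,"spin": 0},
  {"tx": 0,"ty": 0.002,"tz": -0.009,"spin": 0},
  {"tx": 0,"ty": 0.002,"tz": -0.009,"spin": 0},
])

```text
t: 13.3
ee_pos: [592.7, -46.6, 66.8]
orientation: [-3.129, -0.273, -0.004]
ft_force: [-3.9, 1.3, 17.6]
width: 47.9
grasp_force: 30.0
```

```bash
python3 look.py c2.png; python3 -c "
from h import *
o=ctrl.get_obs(); print(o['ft_force'],o['moment'],o['ee_pos'])"
```

```text
[592.71369161 -46.62903275  66.80127601] -80.02782473089025 [-3.91638619  1.29035577 17.57530791] 47.85995141717961
[-4.84964979  0.99482082 19.0543266 ] [ 0.65614554  1.12650416 -0.0356992 ] [592.7007441  -46.60925535  66.8635153 ]
```

View pics/c2.png

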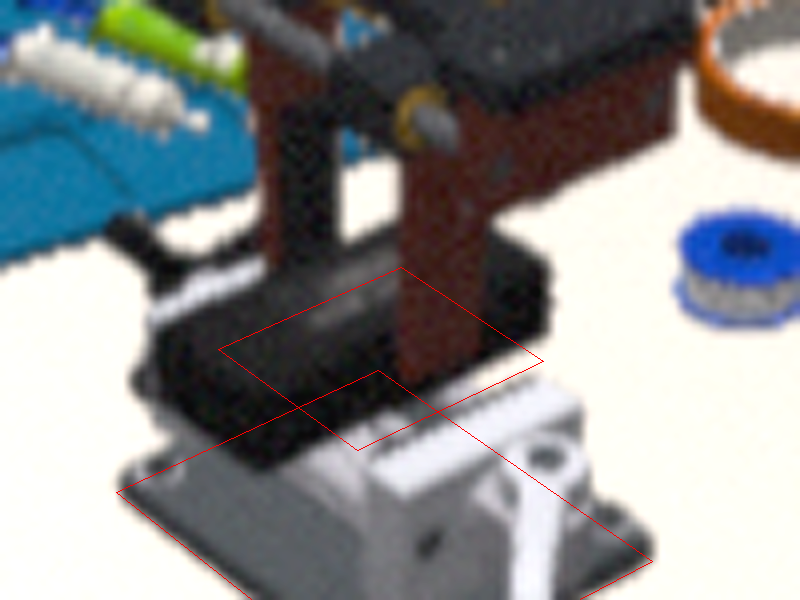

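Run:
```python
from h import *
def w(u,v,z):
    q=ray("scene",(u/8+205-.5,v/8+130-.5),z); d=q[:2]-[592.5,-52.1]; c,s=np.cos(.17),np.sin(.17)
    return np.round([c*d[0]+s*d[1],-s*d[0]+c*d[1]],1).tolist()
print("brick near-left bottom",w(263,471,48),"right bottom",w(550,335,48),"top left",w(152,335,79),"top far right",w(515,225,79),"right top",w(550,275,79))
print("jaw in L",w(370,462,58),"in R",w(545,378,58),"out L",w(400,497,58),"out R",w(580,410,58),"pivot",w(548,455,62))
print("moving jaw top outer left",w(152,310,58),"base L",w(122,490,0),"R",w(650,555,0))
```

```text
brick near-left bottom [-48.5, -10.7] right bottom [51.9, -10.7] top left [-59.5, 21.2] top far right [49.0, 1.8] right top [39.8, -23.1]
jaw in L [-32.9, -36.1] in R [27.3, -36.2] out L [-36.5, -52.7] out R [24.6, -53.1] pivot [1.0, -67.0]
moving jaw top outer left [-34.6, 56.9] base L [-46.0, 60.0] R [49.4, -57.4]
```

Request:
apply_moves([
  {"tx": 0,"ty": 0,"tz": 0.005,"spin": 0},
  {"tx": 0.004,"ty": 0,"tz": 0.006,"spin": 0},
  {"tx": 0.009,"ty": -0.001,"tz": 0.006,"spin": 0},
  {"tx": 0.009,"ty": -0.001,"tz": 0.006,"spin": 0},
  {"tx": 0.009,"ty": -0.001,"tz": 0.004,"spin": 0},
  {"tx": 0.009,"ty": -0.001,"tz": 0.002,"spin": 0},
  {"tx": 0.009,"ty": -0.001,"tz": 0,"spin": 0},
  {"tx": 0.009,"ty": -0.001,"tz": 0,"spin": 0},
])

```text
t: 14.15
ee_pos: [600.5, -48.1, 64.2]
orientation: [3.129, 0.274, -0.0]
ft_force: [0.6, -2.7, -3.2]
width: 47.5
grasp_force: 30.0
```

```bash
cat > s.py <<'E'
from h import *
o=ctrl.get_obs(); print(o['t'],*[np.round(o[k],2) for k in('ft_force','moment','ee_pos','width','grasp_force')])
E
python3 s.py
```

```text
14.15 [ 0.59 -2.71 -3.2 ] [-0.67 -0.04  0.09] [600.54 -48.1   64.19] 47.45 30.0
```

Request:
apply_moves([
  {"tx": 0,"ty": -0.001,"tz": 0,"spin": 0},
  {"tx": 0,"ty": -0.002,"tz": 0,"spin": 0},
  {"tx": 0,"ty": -0.002,"tz": -0.0005,"spin": 0},
  {"tx": 0,"ty": -0.002,"tz": -0.001,"spin": 0},
  {"tx": 0,"ty": -0.002,"tz": -0.001,"spin": 0},
  {"tx": 0,"ty": -0.002,"tz": -0.001,"spin": 0},
  {"tx": 0,"ty": -0.002,"tz": -0.001,"spin": 0},
  {"tx": 0,"ty": -0.002,"tz": -0.001,"spin": 0},
])

```text
t: 14.95
ee_pos: [600.6, -49.8, 63.7]
orientation: [-3.13, -0.274, 0.0]
ft_force: [-0.1, 0.7, -3.2]
width: 48.0
grasp_force: 30.0
```

```bash
python3 s.py
```

```text
14.95 [-0.1   0.72 -3.22] [0.1  0.23 0.01] [600.59 -49.81  63.68] 48.03 30.0
```

Request:
apply_moves([
  {"tx": 0,"ty": 0,"tz": -0.0005,"spin": 0},
  {"tx": 0,"ty": 0,"tz": -0.0005,"spin": 0},
  {"tx": 0,"ty": 0,"tz": -0.0005,"spin": 0},
  {"tx": 0,"ty": 0,"tz": -0.0005,"spin": 0},
  {"tx": 0,"ty": 0,"tz": 0.02,"spin": 0},
  {"tx": 0,"ty": 0,"tz": 0.06,"spin": 0},
  {"tx": 0,"ty": 0,"tz": 0.1,"spin": 0},
  {"tx": 0,"ty": 0,"tz": 0.14,"spin": 0},
], gripper=-1)

```text
t: 15.75
ee_pos: [600.4, -49.9, 205.1]
orientation: [-3.13, -0.274, 0.0]
ft_force: [0.4, -0.0, -1.2]
width: 88.1
grasp_force: 0.0
```

Request:
apply_moves([
  {"tx": -0.04,"ty": 0.0,"tz": 0.02,"spin": 0},
  {"tx": -0.08,"ty": 0.0,"tz": 0.02,"spin": 0},
  {"tx": -0.12,"ty": 0.03,"tz": 0.02,"spin": 0},
  {"tx": -0.14,"ty": 0.07,"tz": 0.02,"spin": 0},
  {"tx": -0.14,"ty": 0.11,"tz": 0.02,"spin": 0},
  {"tx": -0.14,"ty": 0.15,"tz": 0.02,"spin": 0},
  {"tx": -0.14,"ty": 0.19,"tz": 0.02,"spin": 0},
  {"tx": -0.14,"ty": 0.22,"tz": 0.02,"spin": 0},
], gripper=1)

```text
t: 16.55
ee_pos: [460.5, 172.2, 224.1]
orientation: [-3.129, -0.275, -0.002]
ft_force: [0.5, -0.0, -0.0]
width: 27.1
grasp_force: 0.0
```

```bash
python3 s.py
python3 - <<'E'
from h import *
out=[]
for c,(x0,y0) in(("top",(170,145)),("scene",(195,130))):
    im=ctrl.get_image(c)[...,::-1]
    cr=cv2.resize(im[y0:y0+90,x0:x0+130],None,fx=6,fy=6,interpolation=cv2.INTER_CUBIC)
    out.append(cv2.resize(np.clip(cr*1.3+10,0,255).astype(np.uint8),None,fx=.55,fy=.55,interpolation=cv2.INTER_AREA))
    for n,z in(("power_brick",45),("bed",45),("nut_centre",40),("lever_tip",58),("lever_pivot",58)): print(c,n,pp(n,c,z)[:1])
cv2.imwrite("pics/placed.png",np.vstack(out))
E
```

```text
16.55 [ 0.45 -0.01 -0.  ] [-0.07  0.15 -0.02] [460.51 172.24 224.1 ] 27.15 0.0
top power_brick [(0.75, [222.3, 180.1], [596.0, -50.7, 45.0])]
top bed [(0.95, [222.3, 181.7], [592.1, -50.8, 45.0])]
top nut_centre [(0.62, [190.7, 186.8], [579.4, 26.1, 40.0])]
top lever_tip [(0.73, [226.4, 181.8], [589.5, -61.6, 58.0])]
top lever_pivot [(0.63, [249.0, 176.4], [603.4, -115.6, 58.0])]
scene power_brick [(0.62, [251.0, 177.7], [592.6, -47.1, 45.0])]
scene bed [(0.73, [249.9, 179.8], [586.6, -52.8, 45.0])]
scene nut_centre [(0.53, [228.7, 160.9], [584.4, 44.7, 40.0])]
scene lever_tip [(0.82, [268.6, 216.7], [549.4, -192.2, 58.0])]
scene lever_pivot [(0.74, [270.4, 188.4], [599.4, -116.7, 58.0])]
```

View pics/placed.png

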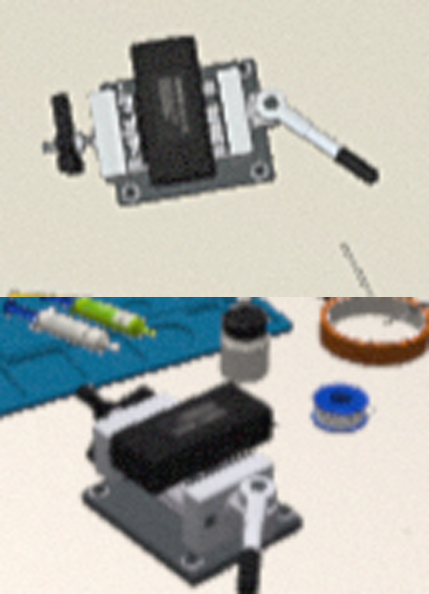

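Request:
apply_moves([
  {"tx": 0.02,"ty": -0.015,"tz": 0,"spin": 8},
  {"tx": 0.04,"ty": -0.03,"tz": 0,"spin": 16},
  {"tx": 0.065,"ty": -0.045,"tz": 0,"spin": 24},
  {"tx": 0.09,"ty": -0.06,"tz": 0,"spin": 32},
  {"tx": 0.11,"ty": -0.08,"tz": 0,"spin": 40},
  {"tx": 0.13,"ty": -0.1,"tz": 0,"spin": 48},
  {"tx": 0.15,"ty": -0.115,"tz": 0,"spin": 56},
  {"tx": 0.172,"ty": -0.126,"tz": 0,"spin": 64},
])

```text
t: 17.95
ee_pos: [633.2, 42.5, 223.5]
orientation: [-2.504, -1.896, 0.001]
ft_force: [0.6, 0.2, 0.2]
width: 0.9
grasp_force: 0.0
```

Request:
apply_moves([
  {"tx": 0,"ty": 0,"tz": -0.03,"spin": 8},
  {"tx": 0,"ty": 0,"tz": -0.06,"spin": 16},
  {"tx": 0,"ty": 0,"tz": -0.09,"spin": 24},
  {"tx": 0,"ty": 0,"tz": -0.12,"spin": 26},
  {"tx": 0,"ty": 0,"tz": -0.145,"spin": 26},
  {"tx": 0,"ty": 0,"tz": -0.169,"spin": 26},
  {"tx": 0,"ty": 0,"tz": -0.169,"spin": 26},
  {"tx": 0,"ty": 0,"tz": -0.169,"spin": 26},
])

```text
t: 18.75
ee_pos: [632.5, 43.8, 54.7]
orientation: [-2.019, -2.406, 0.001]
ft_force: [0.3, 0.7, 0.7]
width: 0.4
grasp_force: 0.0
```

```bash
python3 s.py
```

```text
18.75 [0.27 0.67 0.67] [-0.    0.04  0.04] [632.55  43.85  54.68] 0.38 0.0
```

Request:
apply_moves([
  {"tx": -0.012,"ty": -0.002,"tz": 0,"spin": 0},
  {"tx": -0.024,"ty": -0.0045,"tz": 0,"spin": 0},
  {"tx": -0.036,"ty": -0.0065,"tz": 0,"spin": 0},
  {"tx": -0.048,"ty": -0.009,"tz": 0,"spin": 0},
  {"tx": -0.06,"ty": -0.011,"tz": 0,"spin": 0},
  {"tx": -0.072,"ty": -0.013,"tz": 0,"spin": 0},
  {"tx": -0.084,"ty": -0.0155,"tz": 0,"spin": 0},
  {"tx": -0.084,"ty": -0.0155,"tz": 0,"spin": 0},
])

```text
t: 19.55
ee_pos: [548.2, 28.4, 55.5]
orientation: [2.019, 2.406, 0.001]
ft_force: [-3.2, -1.5, 4.2]
width: 0.6
grasp_force: 2.1
```

Request:
apply_moves([
  {"tx": 0,"ty": 0,"tz": 0.04,"spin": 0},
  {"tx": 0.02,"ty": 0.004,"tz": 0.05,"spin": 0},
  {"tx": 0.05,"ty": 0.009,"tz": 0.05,"spin": 0},
  {"tx": 0.075,"ty": 0.0135,"tz": 0.05,"spin": 0},
  {"tx": 0.084,"ty": 0.014,"tz": 0.04,"spin": 0},
  {"tx": 0.084,"ty": 0.014,"tz": 0,"spin": 0},
  {"tx": 0.084,"ty": 0.014,"tz": 0,"spin": 0},
  {"tx": 0.084,"ty": 0.014,"tz": 0,"spin": 0},
])

```text
t: 20.35
ee_pos: [630.4, 42.4, 53.4]
orientation: [-2.017, -2.404, 0.005]
ft_force: [-0.2, -0.3, -0.4]
width: 0.7
grasp_force: 0.0
```

Request:
apply_moves([
  {"tx": -0.012,"ty": -0.002,"tz": 0,"spin": 0},
  {"tx": -0.024,"ty": -0.0045,"tz": 0,"spin": 0},
  {"tx": -0.036,"ty": -0.0065,"tz": 0,"spin": 0},
  {"tx": -0.036,"ty": -0.0065,"tz": 0,"spin": 0},
  {"tx": -0.036,"ty": -0.0065,"tz": 0,"spin": 0},
  {"tx": -0.036,"ty": -0.0065,"tz": 0,"spin": 0},
  {"tx": -0.04,"ty": -0.0075,"tz": 0,"spin": 0},
  {"tx": -0.045,"ty": -0.0085,"tz": 0,"spin": 0},
])

```text
t: 21.15
ee_pos: [589.1, 34.4, 55.3]
orientation: [2.018, 2.405, 0.004]
ft_force: [0.7, -0.1, 1.3]
width: -0.1
grasp_force: 0.1
```

```bash
python3 s.py
```

```text
21.15 [ 0.67 -0.14  1.35] [-0.08 -0.01 -0.02] [589.13  34.42  55.25] -0.08 0.07
```

Request:
apply_moves([
  {"tx": -0.01,"ty": -0.002,"tz": 0,"spin": 0},
  {"tx": -0.02,"ty": -0.004,"tz": 0,"spin": 0},
  {"tx": -0.03,"ty": -0.0055,"tz": 0,"spin": 0},
  {"tx": -0.036,"ty": -0.0065,"tz": 0,"spin": 0},
  {"tx": -0.036,"ty": -0.0065,"tz": 0.03,"spin": 0},
  {"tx": -0.036,"ty": -0.0065,"tz": 0.07,"spin": 0},
  {"tx": -0.036,"ty": 0.04,"tz": 0.1,"spin": 0},
  {"tx": -0.036,"ty": 0.08,"tz": 0.1,"spin": 0},
])

```text
t: 21.95
ee_pos: [553.2, 114.2, 158.3]
orientation: [2.021, 2.401, 0.006]
ft_force: [0.4, 0.1, -0.1]
width: 0.5
grasp_force: 0.0
```

Request:
apply_moves([
  {"tx": -0.03,"ty": 0.03,"tz": 0.02,"spin": 0},
  {"tx": -0.06,"ty": 0.06,"tz": 0.02,"spin": 0},
  {"tx": -0.09,"ty": 0.09,"tz": 0.02,"spin": 0},
  {"tx": -0.09,"ty": 0.1,"tz": 0.02,"spin": 0},
  {"tx": -0.09,"ty": 0.1,"tz": 0.02,"spin": 0},
  {"tx": -0.09,"ty": 0.1,"tz": 0.02,"spin": 0},
  {"tx": -0.09,"ty": 0.1,"tz": 0.02,"spin": 0},
  {"tx": -0.09,"ty": 0.1,"tz": 0.02,"spin": 0},
])

```text
t: 22.75
ee_pos: [462.3, 213.2, 174.5]
orientation: [-2.021, -2.405, 0.001]
ft_force: [0.5, -0.1, 0.3]
width: 0.3
grasp_force: 0.0
```

```bash
python3 s.py
python3 - <<'E'
from h import *
out=[]
for c,(x0,y0) in(("top",(170,145)),("scene",(195,130))):
    im=ctrl.get_image(c)[...,::-1]; old=cv2.imread("pics/%s0.png"%c)
    for k,i in enumerate((im,old)):
        cr=cv2.resize(i[y0:y0+75,x0:x0+100],None,fx=4,fy=4,interpolation=cv2.INTER_CUBIC)
        out.append(np.clip(cr*1.3+10,0,255).astype(np.uint8))
    for n,z in(("pad_face",50),("nut_centre",40),("power_brick",45)): print(c,n,pp(n,c,z)[:1])
cv2.imwrite("pics/nut1.png",np.vstack([np.hstack(out[:2]),np.hstack(out[2:])]))
E
```

```text
22.75 [ 0.45 -0.14  0.26] [-0.07 -0.    0.  ] [462.25 213.16 174.47] 0.31 0.0
top pad_face [(0.41, [210.9, 181.5], [591.2, -23.6, 50.0])]
top nut_centre [(0.49, [192.6, 185.1], [583.6, 21.7, 40.0])]
top power_brick [(0.74, [324.5, 134.8], [713.1, -300.2, 45.0])]
scene pad_face []
scene nut_centre [(0.42, [227.5, 159.9], [583.9, 49.9, 40.0])]
scene power_brick [(0.57, [250.6, 176.5], [594.1, -42.6, 45.0])]
```

View pics/nut1.png

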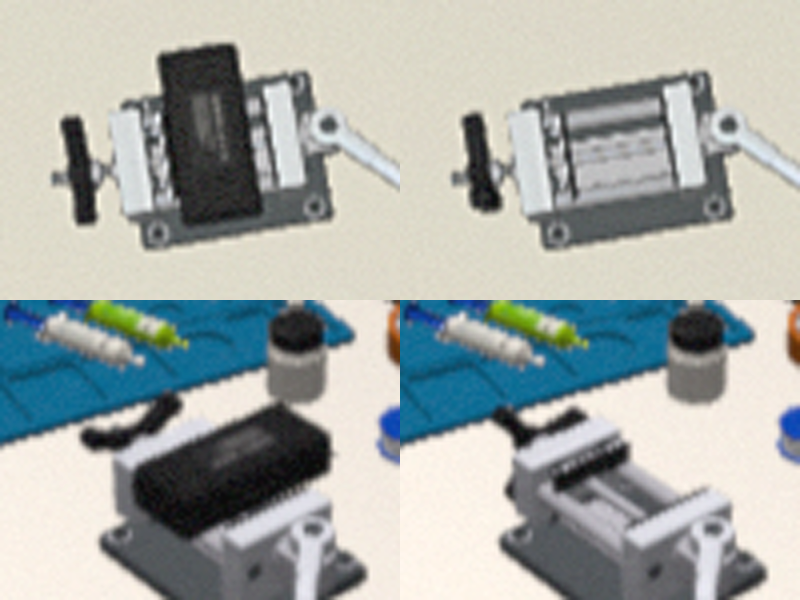

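```bash
cat > shift.py <<'E'
from h import *
# displacement of moving jaw's outer edge relative to pic at start, in mm (top camera, z=58) using edge profile columns
def edge(im,rows=(178,190)):
    g=cv2.GaussianBlur(im,(0,0),.7).astype(float)[...,1]; r=[]
    for y in range(*rows):
        p=g[y,188:212]; c=np.interp(np.arange(0,23,.05),np.arange(24),p); d=np.gradient(c); r.append(188+.05*np.argmax(d[100:320])+5)
    return np.array(r)
def shift(c,box,old,new,pad=4):
    x0,y0,x1,y1=box; S=8
    up=lambda i:cv2.resize(i[y0-pad:y1+pad,x0-pad:x1+pad],None,fx=S,fy=S,interpolation=cv2.INTER_CUBIC)
    a,b=up(old),up(new); t=a[pad*S:-pad*S,pad*S:-pad*S]; m=cv2.matchTemplate(b,t,cv2.TM_CCOEFF_NORMED); _,v,_,l=cv2.minMaxLoc(m)
    return [(l[0]-pad*S)/S,(l[1]-pad*S)/S,round(v,2)]
if __name__=="__main__":
    old=cv2.imread("pics/top0.png"); new=np.mean([ctrl.get_image("top")[...,::-1].astype(float) for _ in range(2)],0).astype(np.uint8)
    olds=cv2.imread("pics/scene0.png"); news=np.mean([ctrl.get_image("scene")[...,::-1].astype(float) for _ in range(2)],0).astype(np.uint8)
    print("top moving jaw",shift("t",(195,170,204,200),old,new),"fixed jaw",shift("t",(239,164,248,193),old,new))
    print("scene moving jaw L end",shift("s",(222,158,232,172),olds,news),"fixed",shift("s",(250,178,262,200),olds,news))
E
python3 shift.py
```

```text
top moving jaw [0.125, 0.0, 0.91] fixed jaw [0.0, 0.0, 1.0]
scene moving jaw L end [-1.25, 0.5, 0.63] fixed [0.125, 0.125, 0.68]
```

```bash
cat > prof.py <<'E'
from h import *
def prof(im,c="top",z=58,xs=np.arange(-24,25,2),vs=(592.9,-56,.185)):
    ys=np.arange(-70,100,.25); cc,s=np.cos(vs[2]),np.sin(vs[2]); M=[]
    for x in xs:
        P=np.array([proj(c,(vs[0]+cc*x-s*y,vs[1]+s*x+cc*y,z)) for y in ys],np.float32)
        M.append(cv2.remap(im[...,1],P[:,:1].copy(),P[:,1:].copy(),cv2.INTER_CUBIC)[:,0].astype(float))
    return ys,np.mean(M,0)
def grab(c,n=3): return np.mean([ctrl.get_image(c).astype(float) for _ in range(n)],0).astype(np.uint8)
def sh(ys,a,b,lo,hi):
    best=[]
    for k in range(-40,41):
        i=(ys>lo)&(ys<hi); w=np.interp(ys[i]-k*.25,ys,b); best.append((np.corrcoef(a[i],w)[0,1],k*.25))
    return max(best)
if __name__=="__main__":
    old=cv2.imread("pics/top0.png")[...,::-1].copy(); new=grab("top")
    ys,a=prof(old); _,b=prof(new)
    for lo in range(14,66,4): print(lo,a[ys==lo].round(),b[ys==lo].round(),end="; ")
    for lo,hi in((44,64),(48,62),(-62,-40)): print(lo,hi,"new = old shifted by (mm, + = inward)",sh(ys,a,b,lo,hi))
E
python3 prof.py
```

```text
Traceback (most recent call last):
  File "prof.py", line 16, in <module>
    ys,a=prof(old); _,b=prof(new)
         ~~~~^^^^^
  File "prof.py", line 5, in prof
    P=np.array([proj(c,(vs[0]+cc*x-s*y,vs[1]+s*x+cc*y,z)) for y in ys],np.float32)
                ~~~~^^^^^^^^^^^^^^^^^^^^^^^^^^^^^^^^^^^^^
  File "h.py", line 11, in proj
    K,R,t=cal(c); p=K@(R@np.array(P,float)+t); return p[:2]/p[2]
          ~~~^^^
  File "h.py", line 4, in cal
    k=ctrl.get_calibration(c); f=192/np.tan(np.radians(k["fov_y"])/2)
ValueError: time passes only in moves, steps and waits
```

```bash
sed -i 's/^def cal(c):/import functools\n@functools.lru_cache\ndef cal(c):/' h.py; python3 prof.py
```

```text
14 [117.] [33.]; 18 [117.] [30.]; 22 [117.] [27.]; 26 [122.] [22.]; 30 [43.] [29.]; 34 [127.] [134.]; 38 [113.] [109.]; 42 [69.] [73.]; 46 [165.] [170.]; 50 [162.] [161.]; 54 [159.] [160.]; 58 [162.] [163.]; 62 [147.] [143.]; 44 64 new = old shifted by (mm, + = inward) (np.float64(0.995871082990947), 0.25)
48 62 new = old shifted by (mm, + = inward) (np.float64(0.9963754832953103), 0.25)
-62 -40 new = old shifted by (mm, + = inward) (np.float64(0.9999577895570056), 0.0)
```

Request:
apply_moves([
  {"tx": 0.03,"ty": -0.03,"tz": 0,"spin": 0},
  {"tx": 0.06,"ty": -0.06,"tz": 0,"spin": 0},
  {"tx": 0.09,"ty": -0.09,"tz": 0,"spin": 0},
  {"tx": 0.12,"ty": -0.12,"tz": -0.02,"spin": 0},
  {"tx": 0.15,"ty": -0.15,"tz": -0.04,"spin": 0},
  {"tx": 0.17,"ty": -0.174,"tz": -0.06,"spin": 0},
  {"tx": 0.17,"ty": -0.174,"tz": -0.1,"spin": 0},
  {"tx": 0.17,"ty": -0.174,"tz": -0.122,"spin": 0},
])

```text
t: 24.45
ee_pos: [630.9, 38.9, 49.9]
orientation: [-2.02, -2.403, 0.003]
ft_force: [-0.5, 0.1, -0.7]
width: 0.3
grasp_force: 0.0
```

Request:
apply_moves([
  {"tx": 0,"ty": 0,"tz": 0,"spin": 0},
  {"tx": -0.01,"ty": -0.002,"tz": 0,"spin": 0},
  {"tx": -0.02,"ty": -0.004,"tz": 0,"spin": 0},
  {"tx": -0.025,"ty": -0.005,"tz": 0,"spin": 0},
  {"tx": -0.03,"ty": -0.006,"tz": 0,"spin": 0},
  {"tx": -0.035,"ty": -0.0065,"tz": 0,"spin": 0},
  {"tx": -0.04,"ty": -0.0075,"tz": 0,"spin": 0},
  {"tx": -0.045,"ty": -0.0085,"tz": 0,"spin": 0},
])

```text
t: 25.25
ee_pos: [594.2, 33.9, 57.7]
orientation: [2.012, 2.397, 0.022]
ft_force: [12.5, 12.9, 10.8]
width: 0.7
grasp_force: 9.0
```

```bash
python3 s.py
python3 - <<'E'
from h import *
ctrl.get_image("scene")
for n in("nut_centre",):
    print(pp(n,"scene",40))
    for o in ctrl.outline_of(n,"scene")[:2]: print(o["score"],o["box"],o["pixels"].sum())
im=ctrl.get_image("scene")[...,::-1]; cv2.imwrite("pics/probe.png",im)
E
```

```text
25.25 [12.49 12.9  10.84] [ 2.13 -2.14 -0.  ] [594.2   33.88  57.72] 0.69 8.95
[]
```

Request:
apply_moves([
  {"tx": 0.01,"ty": 0.004,"tz": 0,"spin": 0},
  {"tx": 0.025,"ty": 0.005,"tz": 0,"spin": 0},
  {"tx": 0.045,"ty": 0.0085,"tz": 0,"spin": 0},
  {"tx": 0.047,"ty": 0.0085,"tz": 0,"spin": 0},
  {"tx": 0.047,"ty": 0.0045,"tz": 0.001,"spin": 0},
  {"tx": 0.047,"ty": 0.0005,"tz": 0.001,"spin": 0},
  {"tx": 0.047,"ty": 0.0005,"tz": 0.001,"spin": 0},
  {"tx": 0.047,"ty": 0.0005,"tz": 0.001,"spin": 0},
])

```text
t: 26.25
ee_pos: [632.9, 31.7, 53.7]
orientation: [-2.02, -2.406, 0.001]
ft_force: [-0.4, -0.4, -0.2]
width: 0.3
grasp_force: 0.0
```

Request:
apply_moves([
  {"tx": -0.01,"ty": -0.002,"tz": 0,"spin": 0},
  {"tx": -0.02,"ty": -0.0035,"tz": 0,"spin": 0},
  {"tx": -0.03,"ty": -0.0055,"tz": 0,"spin": 0},
  {"tx": -0.038,"ty": -0.007,"tz": 0,"spin": 0},
  {"tx": -0.046,"ty": -0.0085,"tz": 0,"spin": 0},
  {"tx": -0.054,"ty": -0.01,"tz": 0,"spin": 0},
  {"tx": -0.062,"ty": -0.0115,"tz": 0,"spin": 0},
  {"tx": -0.07,"ty": -0.013,"tz": 0,"spin": 0},
])

```text
t: 27.05
ee_pos: [567.4, 18.7, 55.6]
orientation: [2.013, 2.401, 0.009]
ft_force: [9.8, -3.0, 1.1]
width: 0.9
grasp_force: 4.0
```

```bash
python3 s.py
```

```text
27.05 [ 9.83 -3.02  1.05] [-0.49 -1.72  0.03] [567.37  18.74  55.63] 0.86 4.03
```

Request:
apply_moves([
  {"tx": -0.006,"ty": -0.001,"tz": 0,"spin": 0},
  {"tx": -0.012,"ty": -0.002,"tz": 0,"spin": 0},
  {"tx": -0.014,"ty": -0.0025,"tz": 0,"spin": 0},
  {"tx": -0.014,"ty": -0.0025,"tz": 0.03,"spin": 0},
  {"tx": -0.014,"ty": -0.0025,"tz": 0.06,"spin": 0},
  {"tx": 0.02,"ty": 0.004,"tz": 0.06,"spin": 0},
  {"tx": 0.06,"ty": 0.011,"tz": 0.06,"spin": 0},
  {"tx": 0.07,"ty": 0.013,"tz": 0.06,"spin": 0},
])

```text
t: 27.85
ee_pos: [636.6, 32.5, 114.5]
orientation: [2.017, 2.405, 0.004]
ft_force: [0.6, 0.3, 0.9]
width: 0.6
grasp_force: 0.0
```

Request:
apply_moves([
  {"tx": 0,"ty": 0.0,"tz": -0.03,"spin": 0},
  {"tx": 0,"ty": 0,"tz": -0.06,"spin": 0},
  {"tx": 0,"ty": 0,"tz": -0.06,"spin": 0},
  {"tx": -0.012,"ty": -0.002,"tz": -0.06,"spin": 0},
  {"tx": -0.024,"ty": -0.0045,"tz": -0.06,"spin": 0},
  {"tx": -0.036,"ty": -0.0065,"tz": -0.06,"spin": 0},
  {"tx": -0.048,"ty": -0.009,"tz": -0.06,"spin": 0},
  {"tx": -0.06,"ty": -0.011,"tz": -0.06,"spin": 0},
])

```text
t: 28.65
ee_pos: [580.6, 22.9, 59.3]
orientation: [2.013, 2.397, 0.021]
ft_force: [8.3, 7.5, 18.2]
width: 0.5
grasp_force: 10.1
```

Request:
apply_moves([
  {"tx": -0.008,"ty": -0.0015,"tz": 0,"spin": 0},
  {"tx": -0.016,"ty": -0.003,"tz": 0,"spin": 0},
  {"tx": -0.022,"ty": -0.004,"tz": 0,"spin": 0},
  {"tx": -0.022,"ty": -0.004,"tz": 0.03,"spin": 0},
  {"tx": -0.022,"ty": -0.004,"tz": 0.07,"spin": 0},
  {"tx": -0.03,"ty": 0.04,"tz": 0.1,"spin": 0},
  {"tx": -0.04,"ty": 0.09,"tz": 0.1,"spin": 0},
  {"tx": -0.06,"ty": 0.13,"tz": 0.1,"spin": 0},
])

```text
t: 29.45
ee_pos: [514.5, 152.4, 157.0]
orientation: [2.019, 2.402, 0.008]
ft_force: [0.1, 0.6, -0.2]
width: 0.8
grasp_force: 0.0
```

```bash
python3 s.py; python3 prof.py | tail -c 420
```

```text
29.45 [ 0.08  0.58 -0.25] [-0.06  0.03 -0.02] [514.55 152.39 156.97] 0.77 0.0
122.] [18.]; 30 [43.] [129.]; 34 [127.] [115.]; 38 [113.] [75.]; 42 [69.] [159.]; 46 [165.] [166.]; 50 [162.] [162.]; 54 [159.] [164.]; 58 [162.] [157.]; 62 [147.] [147.]; 44 64 new = old shifted by (mm, + = inward) (np.float64(0.9970156374797172), 3.5)
48 62 new = old shifted by (mm, + = inward) (np.float64(0.9959647411383742), 3.5)
-62 -40 new = old shifted by (mm, + = inward) (np.float64(0.9999587601096999), 0.0)
```

Request:
apply_moves([
  {"tx": 0.04,"ty": -0.02,"tz": 0,"spin": 0},
  {"tx": 0.08,"ty": -0.05,"tz": 0,"spin": 0},
  {"tx": 0.11,"ty": -0.09,"tz": 0,"spin": 0},
  {"tx": 0.12,"ty": -0.128,"tz": -0.02,"spin": 0},
  {"tx": 0.12,"ty": -0.128,"tz": -0.05,"spin": 0},
  {"tx": 0.12,"ty": -0.128,"tz": -0.08,"spin": 0},
  {"tx": 0.12,"ty": -0.128,"tz": -0.102,"spin": 0},
  {"tx": 0.12,"ty": -0.128,"tz": -0.102,"spin": 0},
])

```text
t: 30.4
ee_pos: [631.0, 21.2, 49.3]
orientation: [-2.019, -2.402, 0.006]
ft_force: [-0.2, 0.1, -0.4]
width: 0.5
grasp_force: 0.0
```

Request:
apply_moves([
  {"tx": -0.01,"ty": -0.002,"tz": 0,"spin": 0},
  {"tx": -0.02,"ty": -0.0035,"tz": 0,"spin": 0},
  {"tx": -0.03,"ty": -0.0055,"tz": 0,"spin": 0},
  {"tx": -0.038,"ty": -0.007,"tz": 0,"spin": 0},
  {"tx": -0.046,"ty": -0.0085,"tz": 0,"spin": 0},
  {"tx": -0.054,"ty": -0.01,"tz": 0,"spin": 0},
  {"tx": -0.062,"ty": -0.0115,"tz": 0,"spin": 0},
  {"tx": -0.07,"ty": -0.013,"tz": 0,"spin": 0},
])

```text
t: 31.2
ee_pos: [564.1, 10.0, 52.3]
orientation: [2.018, 2.405, 0.002]
ft_force: [5.9, -0.1, 4.3]
width: 0.2
grasp_force: 3.0
```

Request:
apply_moves([
  {"tx": -0.007,"ty": -0.0015,"tz": 0,"spin": 0},
  {"tx": -0.014,"ty": -0.0025,"tz": 0,"spin": 0},
  {"tx": -0.014,"ty": -0.0025,"tz": 0,"spin": 0},
  {"tx": -0.014,"ty": -0.0025,"tz": 0.04,"spin": 0},
  {"tx": -0.014,"ty": -0.0025,"tz": 0.08,"spin": 0},
  {"tx": -0.04,"ty": 0.03,"tz": 0.11,"spin": 0},
  {"tx": -0.08,"ty": 0.05,"tz": 0.11,"spin": 0},
  {"tx": -0.12,"ty": 0.08,"tz": 0.11,"spin": 0},
])

```text
t: 32.0
ee_pos: [441.0, 89.9, 161.6]
orientation: [-2.02, -2.404, 0.003]
ft_force: [-0.0, 1.5, 0.2]
width: 0.4
grasp_force: 0.0
```

```bash
python3 s.py; python3 prof.py | tail -c 280
python3 - <<'E'
from h import *
import numpy as np
from prof import prof
im=ctrl.get_image("top"); ys,p=prof(im,z=76,xs=np.arange(-30,31,2)); g=np.gradient(p)
i=(ys>-50)&(ys<50); print("brick top profile",[(float(y),int(v)) for y,v in zip(ys[i][::8],p[i][::8])])
E
```

```text
32.0 [-0.02  1.49  0.24] [-0.1   0.04 -0.01] [440.97  89.9  161.58] 0.4 0.0
62.] [154.]; 62 [147.] [148.]; 44 64 new = old shifted by (mm, + = inward) (np.float64(0.9984353905189925), 3.75)
48 62 new = old shifted by (mm, + = inward) (np.float64(0.992197908890823), 3.75)
-62 -40 new = old shifted by (mm, + = inward) (np.float64(0.9999289479438014), 0.0)
brick top profile [(-49.75, 79), (-47.75, 118), (-45.75, 158), (-43.75, 159), (-41.75, 157), (-39.75, 157), (-37.75, 157), (-35.75, 162), (-33.75, 157), (-31.75, 88), (-29.75, 58), (-27.75, 103), (-25.75, 119), (-23.75, 76), (-21.75, 24), (-19.75, 18), (-17.75, 25), (-15.75, 27), (-13.75, 28), (-11.75, 31), (-9.75, 35), (-7.75, 51), (-5.75, 57), (-3.75, 43), (-1.75, 41), (0.25, 48), (2.25, 49), (4.25, 51), (6.25, 47), (8.25, 38), (10.25, 34), (12.25, 32), (14.25, 29), (16.25, 28), (18.25, 26), (20.25, 26), (22.25, 19), (24.25, 18), (26.25, 46), (28.25, 101), (30.25, 119), (32.25, 108), (34.25, 100), (36.25, 83), (38.25, 89), (40.25, 144), (42.25, 165), (44.25, 158), (46.25, 154), (48.25, 154)]
```

Run:
```python
from prof import *
old=cv2.imread("pics/top0.png")[...,::-1].copy(); new=grab("top")
for z in(58,52):
    ys,a=prof(old,z=z); _,b=prof(new,z=z)
    for lo,hi in((-40,-20),(22,48)):
        i=(ys>=lo)&(ys<=hi); print(z,lo,"old",a[i][::4].round().astype(int).tolist()); print("   new",b[i][::4].round().astype(int).tolist())
ys,a=prof(old); _,b=prof(new)
print(sh(ys,a,b,38,50),sh(ys,a,b,40,56))
i=(ys>=60)&(ys<=96); ys,a=prof(old,z=40,xs=np.arange(-3,4,1)); _,b=prof(new,z=40,xs=np.arange(-3,4,1)); print("nut",a[i][::8].round().astype(int).tolist(),b[i][::8].round().astype(int).tolist())
# nut angle: dark pixels in nut plane, polar, from scene
vs=(592.9,-56,.185)
def polar(im,yn,c="scene"):
    out=[]
    for th in range(-120,121,10):
        v=[]
        for r in (20,24,28,32):
            q=(-r*np.sin(np.radians(th)),yn,40+r*np.cos(np.radians(th))); cc,s=np.cos(vs[2]),np.sin(vs[2])
            u=proj(c,(vs[0]+cc*q[0]-s*q[1],vs[1]+s*q[0]+cc*q[1],q[2])); v.append(cv2.getRectSubPix(im,(1,1),tuple(map(float,u)))[0,0].max())
        out.append((th,int(np.mean(v))))
    return out
print(polar(cv2.imread("pics/scene0.png"),83)); print(polar(grab("scene"),79))
```

```text
58 -40 old [163, 162, 162, 163, 167, 171, 167, 144, 103, 66, 53, 68, 95, 115, 121, 119, 117, 117, 117, 117, 116]
   new [165, 164, 165, 166, 170, 174, 170, 146, 105, 67, 54, 70, 99, 122, 130, 120, 94, 63, 36, 21, 18]
58 22 old [117, 117, 118, 120, 122, 115, 94, 65, 43, 42, 68, 105, 127, 128, 123, 119, 113, 102, 89, 77, 69, 79, 107, 141, 165, 171, 169]
   new [25, 21, 14, 13, 20, 36, 64, 98, 124, 130, 124, 118, 113, 108, 100, 88, 76, 76, 98, 134, 162, 174, 173, 169, 165, 163, 161]
52 -40 old [162, 162, 162, 163, 167, 171, 167, 144, 104, 67, 53, 67, 95, 115, 122, 120, 118, 118, 117, 117, 116]
   new [165, 164, 165, 166, 170, 175, 170, 146, 105, 67, 53, 69, 99, 122, 132, 122, 98, 65, 37, 22, 17]
52 22 old [118, 118, 118, 120, 123, 120, 104, 76, 49, 38, 56, 92, 122, 130, 125, 121, 117, 107, 94, 82, 72, 72, 93, 127, 157, 170, 171]
   new [26, 22, 16, 12, 16, 29, 53, 87, 117, 131, 128, 120, 116, 111, 104, 93, 80, 74, 87, 119, 152, 171, 175, 171, 167, 164, 162]
(np.float64(0.9981305713990166), 3.75) (np.float64(0.998751923409254), 3.75)
nut [162, 165, 136, 100, 89, 93, 82, 98, 139, 138, 79, 31, 16, 23, 24, 19, 26, 62, 98] [146, 124, 117, 112, 103, 89, 123, 134, 84, 33, 26, 29, 29, 25, 32, 60, 99, 105, 106]
[(-120, 143), (-110, 170), (-100, 168), (-90, 144), (-80, 57), (-70, 51), (-60, 77), (-50, 129), (-40, 145), (-30, 134), (-20, 128), (-10, 126), (0, 133), (10, 130), (20, 142), (30, 99), (40, 15), (50, 39), (60, 131), (70, 159), (80, 177), (90, 175), (100, 162), (110, 157), (120, 116)]
[(-120, 89), (-110, 152), (-100, 171), (-90, 169), (-80, 179), (-70, 164), (-60, 74), (-50, 17), (-40, 18), (-30, 26), (-20, 65), (-10, 97), (0, 127), (10, 148), (20, 161), (30, 159), (40, 111), (50, 58), (60, 16), (70, 15), (80, 109), (90, 168), (100, 166), (110, 160), (120, 145)]
```

Request:
apply_moves([
  {"tx": 0.04,"ty": 0,"tz": 0,"spin": 0},
  {"tx": 0.08,"ty": 0,"tz": 0,"spin": 0},
  {"tx": 0.12,"ty": -0.01,"tz": 0,"spin": 0},
  {"tx": 0.16,"ty": -0.03,"tz": 0,"spin": 0},
  {"tx": 0.193,"ty": -0.057,"tz": 0,"spin": 0},
  {"tx": 0.193,"ty": -0.057,"tz": -0.04,"spin": 0},
  {"tx": 0.193,"ty": -0.057,"tz": -0.08,"spin": 0},
  {"tx": 0.193,"ty": -0.057,"tz": -0.107,"spin": 0},
])

```text
t: 33.3
ee_pos: [635.7, 31.9, 51.5]
orientation: [-2.02, -2.403, 0.003]
ft_force: [-0.3, 0.1, -0.9]
width: 0.8
grasp_force: 0.0
```

Request:
apply_moves([
  {"tx": 0,"ty": 0,"tz": 0,"spin": 0},
  {"tx": -0.01,"ty": -0.002,"tz": 0,"spin": 0},
  {"tx": -0.02,"ty": -0.0035,"tz": 0,"spin": 0},
  {"tx": -0.028,"ty": -0.005,"tz": 0,"spin": 0},
  {"tx": -0.036,"ty": -0.0065,"tz": 0,"spin": 0},
  {"tx": -0.042,"ty": -0.0075,"tz": 0,"spin": 0},
  {"tx": -0.048,"ty": -0.0085,"tz": 0,"spin": 0},
  {"tx": -0.054,"ty": -0.0095,"tz": 0,"spin": 0},
])

```text
t: 34.1
ee_pos: [589.9, 25.6, 59.8]
orientation: [2.013, 2.397, 0.021]
ft_force: [11.4, 9.5, 12.8]
width: 0.5
grasp_force: 9.0
```

Request:
apply_moves([
  {"tx": 0,"ty": 0,"tz": 0,"spin": 0},
  {"tx": 0.004,"ty": 0.001,"tz": 0.02,"spin": 0},
  {"tx": 0.01,"ty": 0.001,"tz": 0.05,"spin": 0},
  {"tx": 0.01,"ty": 0.001,"tz": 0.09,"spin": 0},
  {"tx": -0.02,"ty": 0.04,"tz": 0.11,"spin": 0},
  {"tx": -0.06,"ty": 0.06,"tz": 0.11,"spin": 0},
  {"tx": -0.1,"ty": 0.08,"tz": 0.11,"spin": 0},
  {"tx": -0.14,"ty": 0.08,"tz": 0.11,"spin": 0},
])

```text
t: 34.9
ee_pos: [441.0, 105.0, 166.1]
orientation: [2.016, 2.407, 0.004]
ft_force: [0.1, -0.8, 1.1]
width: 0.5
grasp_force: 0.0
```

```bash
python3 s.py; python3 prof.py | tail -c 280
```

```text
34.9 [ 0.14 -0.79  1.13] [-0.1   0.09  0.04] [440.99 105.01 166.1 ] 0.48 0.0
2.] [146.]; 62 [147.] [148.]; 44 64 new = old shifted by (mm, + = inward) (np.float64(0.9974956509490269), 4.25)
48 62 new = old shifted by (mm, + = inward) (np.float64(0.9967184026657463), 4.25)
-62 -40 new = old shifted by (mm, + = inward) (np.float64(0.9999644658718105), 0.0)
```

```bash
cat > lev.py <<'E'
from h import *
def fin(L,piv=(604,-120),yaw=.185,r=68):
    u=np.array([-np.cos(L),-np.sin(L)]); t=np.array([np.sin(L),-np.cos(L)])
    d=6+13.5*abs(t[0])+10*abs(t[1]); q=r*u-d*t; c,s=np.cos(yaw),np.sin(yaw)
    return np.array([piv[0]+c*q[0]-s*q[1],piv[1]+s*q[0]+c*q[1]])
if __name__=="__main__":
    for L in np.arange(.4,3.41,.1): print(round(L,1),fin(L).round(1).tolist(),end=" ")
    ctrl.get_image("scene")
    print()
    ctrl.get_image("top")
    for c in("top","scene"):
        for n in("lever_pivot","lever_tip","power_brick"): print(c,n,pp(n,c,58))
E
python3 lev.py
```

```text
0.4 [536.0, -140.5] 0.5 [537.9, -146.6] 0.6 [540.4, -152.6] 0.7 [543.6, -158.5] 0.8 [547.5, -164.1] 0.9 [552.1, -169.5] 1.0 [557.3, -174.4] 1.1 [563.2, -178.9] 1.2 [569.6, -182.7] 1.3 [576.6, -185.9] 1.4 [584.0, -188.3] 1.5 [591.7, -189.9] 1.6 [599.1, -190.7] 1.7 [605.4, -191.1] 1.8 [611.8, -190.9] 1.9 [618.3, -190.0] 2.0 [624.9, -188.5] 2.1 [631.4, -186.3] 2.2 [637.8, -183.3] 2.3 [644.0, -179.5] 2.4 [649.9, -175.0] 2.5 [655.3, -169.8] 2.6 [660.2, -163.9] 2.7 [664.5, -157.4] 2.8 [668.1, -150.3] 2.9 [670.8, -142.8] 3.0 [672.7, -134.8] 3.1 [673.7, -126.7] 3.2 [674.0, -119.9] 3.3 [674.1, -114.1] 3.4 [673.6, -108.1] 
top lever_pivot [(0.92, [251.9, 176.6], [603.0, -122.6, 58.0])]
top lever_tip [(0.81, [280.1, 198.0], [551.9, -190.5, 58.0]), (0.68, [226.1, 182.5], [587.8, -61.0, 58.0])]
top power_brick [(0.92, [224.2, 178.3], [598.0, -56.1, 58.0])]
scene lever_pivot [(0.72, [271.3, 187.8], [602.1, -115.8, 58.0])]
scene lever_tip [(0.72, [272.8, 219.1], [552.6, -202.0, 58.0])]
scene power_brick [(0.84, [252.9, 180.8], [581.4, -75.3, 58.0])]
```

Request:
apply_moves([
  {"tx": 0.02,"ty": -0.04,"tz": 0,"spin": 0},
  {"tx": 0.04,"ty": -0.08,"tz": 0,"spin": 0},
  {"tx": 0.05,"ty": -0.12,"tz": 0,"spin": 0},
  {"tx": 0.06,"ty": -0.16,"tz": 0,"spin": 0},
  {"tx": 0.07,"ty": -0.19,"tz": 0,"spin": 0},
  {"tx": 0.08,"ty": -0.22,"tz": 0,"spin": 0},
  {"tx": 0.089,"ty": -0.25,"tz": 0,"spin": 0},
  {"tx": 0.089,"ty": -0.255,"tz": 0,"spin": 0},
])

```text
t: 36.25
ee_pos: [532.9, -154.4, 164.5]
orientation: [2.022, 2.403, 0.0]
ft_force: [0.1, -0.2, 0.5]
width: 0.5
grasp_force: 0.0
```

Request:
apply_moves([
  {"tx": 0,"ty": 0,"tz": -0.04,"spin": 0},
  {"tx": 0,"ty": 0,"tz": -0.08,"spin": 0},
  {"tx": 0,"ty": 0,"tz": -0.113,"spin": 0},
  {"tx": 0,"ty": 0,"tz": -0.113,"spin": 0},
  {"tx": 0,"ty": 0,"tz": -0.113,"spin": 0},
  {"tx": 0,"ty": 0,"tz": -0.113,"spin": 0},
  {"tx": 0,"ty": 0,"tz": -0.113,"spin": 0},
  {"tx": 0,"ty": 0,"tz": -0.113,"spin": 0},
])

```text
t: 37.05
ee_pos: [532.6, -151.6, 53.2]
orientation: [2.018, 2.405, 0.002]
ft_force: [0.3, 0.4, -0.3]
width: 0.4
grasp_force: 0.0
```

```bash
python3 s.py
```

```text
37.05 [ 0.3   0.37 -0.34] [-0.09  0.03 -0.04] [ 532.56 -151.58   53.19] 0.43 0.0
```

Request:
apply_moves([
  {"tx": 0.011,"ty": -0.007,"tz": 0,"spin": 0},
  {"tx": 0.0195,"ty": -0.018,"tz": 0,"spin": 0},
  {"tx": 0.025,"ty": -0.023,"tz": 0,"spin": 0},
  {"tx": 0.031,"ty": -0.027,"tz": 0,"spin": 0},
  {"tx": 0.037,"ty": -0.031,"tz": 0,"spin": 0},
  {"tx": 0.044,"ty": -0.034,"tz": 0,"spin": 0},
  {"tx": 0.051,"ty": -0.037,"tz": 0,"spin": 0},
  {"tx": 0.059,"ty": -0.038,"tz": 0,"spin": 0},
])

```text
t: 37.85
ee_pos: [591.0, -189.6, 51.6]
orientation: [-2.019, -2.406, 0.0]
ft_force: [-0.6, 0.6, -0.1]
width: 0.3
grasp_force: 0.5
```

```bash
python3 s.py
python3 - <<'E'
from h import *
ctrl.get_image("scene")
p=np.array([602.5,-119])
for n in("lever_tip","power_brick"): print(pp(n,"scene",58))
E
```

```text
37.85 [-0.65  0.62 -0.07] [ 0.04  0.25 -0.02] [ 591.03 -189.62   51.56] 0.31 0.51
[(0.57, [301.1, 213.3], [608.5, -214.3, 58.0]), (0.26, [258.1, 182.0], [588.8, -84.5, 58.0])]
[(0.47, [252.0, 181.7], [578.2, -77.2, 58.0])]
```

Request:
apply_moves([
  {"tx": 0.0075,"ty": -0.001,"tz": 0,"spin": 0},
  {"tx": 0.0135,"ty": -0.001,"tz": 0,"spin": 0},
  {"tx": 0.017,"ty": -0.001,"tz": 0,"spin": 0},
  {"tx": 0.02,"ty": -0.001,"tz": 0,"spin": 0},
  {"tx": 0.0235,"ty": -0.0005,"tz": 0,"spin": 0},
  {"tx": 0.0265,"ty": 0,"tz": 0,"spin": 0},
  {"tx": 0.03,"ty": 0.001,"tz": 0,"spin": 0},
  {"tx": 0.033,"ty": 0.0015,"tz": 0,"spin": 0},
])

```text
t: 38.8
ee_pos: [623.9, -187.8, 51.7]
orientation: [2.019, 2.407, 0.0]
ft_force: [-1.8, 1.4, 0.5]
width: 0.3
grasp_force: 0.6
```

```bash
python3 s.py
python3 - <<'E'
from h import *
ctrl.get_image("scene")
for n in("lever_tip","power_brick"): print(pp(n,"scene",58))
E
```

```text
38.8 [-1.75  1.39  0.51] [-0.01  0.33 -0.01] [ 623.95 -187.83   51.7 ] 0.32 0.59
[(0.59, [314.8, 202.7], [650.7, -200.7, 58.0])]
[(0.73, [371.4, 244.9], [666.1, -346.8, 58.0]), (0.58, [250.8, 180.7], [577.7, -72.8, 58.0])]
```

Request:
apply_moves([
  {"tx": 0.003,"ty": 0.001,"tz": 0,"spin": 0},
  {"tx": 0.0065,"ty": 0.002,"tz": 0,"spin": 0},
  {"tx": 0.0095,"ty": 0.0035,"tz": 0,"spin": 0},
  {"tx": 0.013,"ty": 0.005,"tz": 0,"spin": 0},
  {"tx": 0.016,"ty": 0.007,"tz": 0,"spin": 0},
  {"tx": 0.019,"ty": 0.009,"tz": 0,"spin": 0},
  {"tx": 0.019,"ty": 0.009,"tz": 0,"spin": 0},
  {"tx": 0.019,"ty": 0.009,"tz": 0,"spin": 0},
])

```text
t: 39.75
ee_pos: [642.9, -178.8, 51.7]
orientation: [2.019, 2.407, 0.0]
ft_force: [-2.0, -1.0, -1.5]
width: 0.7
grasp_force: 0.5
```

```bash
python3 s.py
python3 - <<'E'
from h import *
ctrl.get_image("scene")
for n in("lever_tip",): print(pp(n,"scene",58))
E
```

```text
39.75 [-2.   -0.97 -1.5 ] [-0.14  0.3   0.03] [ 642.92 -178.81   51.68] 0.74 0.53
[(0.5, [315.7, 196.2], [664.9, -184.4, 58.0])]
```

Request:
apply_moves([
  {"tx": -0.004,"ty": -0.004,"tz": 0,"spin": 0},
  {"tx": -0.009,"ty": -0.009,"tz": 0,"spin": 0},
  {"tx": -0.015,"ty": -0.015,"tz": 0.005,"spin": 0},
  {"tx": -0.015,"ty": -0.015,"tz": 0.045,"spin": 0},
  {"tx": -0.015,"ty": -0.015,"tz": 0.09,"spin": 0},
  {"tx": -0.01,"ty": 0.02,"tz": 0.115,"spin": 0},
  {"tx": -0.01,"ty": 0.06,"tz": 0.115,"spin": 0},
  {"tx": -0.01,"ty": 0.1,"tz": 0.115,"spin": 0},
])

```text
t: 40.65
ee_pos: [633.2, -78.8, 168.8]
orientation: [2.019, 2.403, 0.003]
ft_force: [0.5, 0.0, -0.2]
width: 0.5
grasp_force: 0.0
```

Request:
apply_moves([
  {"tx": 0,"ty": 0.04,"tz": 0,"spin": 0},
  {"tx": 0,"ty": 0.08,"tz": 0,"spin": 0},
  {"tx": 0,"ty": 0.1,"tz": 0,"spin": 0},
  {"tx": 0,"ty": 0.1,"tz": -0.03,"spin": 0},
  {"tx": 0,"ty": 0.1,"tz": -0.07,"spin": 0},
  {"tx": 0,"ty": 0.1,"tz": -0.112,"spin": 0},
  {"tx": 0,"ty": 0.1,"tz": -0.112,"spin": 0},
  {"tx": 0,"ty": 0.1,"tz": -0.112,"spin": 0},
])

```text
t: 41.45
ee_pos: [632.4, 20.7, 55.0]
orientation: [-2.019, -2.406, 0.001]
ft_force: [-0.0, -0.0, -0.6]
width: 0.6
grasp_force: 0.0
```

```bash
python3 s.py
python3 - <<'E'
from h import *
ctrl.get_image("scene")
for n in("lever_tip","nut_centre","power_brick"): print(pp(n,"scene",58))
E
```

```text
41.45 [-0.   -0.01 -0.56] [-0.04  0.12 -0.03] [632.41  20.67  55.03] 0.57 0.0
[(0.7, [314.0, 196.3], [661.7, -183.0, 58.0])]
[(0.59, [229.4, 166.0], [564.1, -0.2, 58.0])]
[(0.64, [252.8, 178.9], [584.7, -69.1, 58.0])]
```

Request:
apply_moves([
  {"tx": -0.012,"ty": -0.002,"tz": 0,"spin": 0},
  {"tx": -0.022,"ty": -0.004,"tz": 0,"spin": 0},
  {"tx": -0.032,"ty": -0.006,"tz": 0,"spin": 0},
  {"tx": -0.041,"ty": -0.0075,"tz": 0,"spin": 0},
  {"tx": -0.05,"ty": -0.009,"tz": 0,"spin": 0},
  {"tx": -0.059,"ty": -0.011,"tz": 0,"spin": 0},
  {"tx": -0.068,"ty": -0.0125,"tz": 0,"spin": 0},
  {"tx": -0.076,"ty": -0.014,"tz": 0,"spin": 0},
])

```text
t: 42.45
ee_pos: [560.0, 7.2, 56.3]
orientation: [2.015, 2.401, 0.009]
ft_force: [9.2, 2.8, 0.6]
width: 0.6
grasp_force: 3.5
```

```bash
python3 s.py
```

```text
42.45 [9.24 2.81 0.6 ] [ 0.27 -1.51 -0.04] [559.99   7.2   56.29] 0.62 3.47
```

Request:
apply_moves([
  {"tx": -0.007,"ty": -0.0015,"tz": 0,"spin": 0},
  {"tx": -0.007,"ty": -0.0015,"tz": 0,"spin": 0},
  {"tx": -0.007,"ty": -0.0015,"tz": 0.04,"spin": 0},
  {"tx": -0.007,"ty": -0.0015,"tz": 0.08,"spin": 0},
  {"tx": -0.03,"ty": 0.03,"tz": 0.11,"spin": 0},
  {"tx": -0.06,"ty": 0.06,"tz": 0.11,"spin": 0},
  {"tx": -0.1,"ty": 0.08,"tz": 0.11,"spin": 0},
  {"tx": -0.12,"ty": 0.1,"tz": 0.11,"spin": 0},
])

```text
t: 43.25
ee_pos: [432.3, 107.3, 164.2]
orientation: [-2.017, -2.405, 0.005]
ft_force: [0.4, 0.0, 0.0]
width: 0.3
grasp_force: 0.0
```

```bash
python3 s.py
cat > chk.py <<'E'
from prof import *
old=cv2.imread("pics/top0.png")[...,::-1].copy(); new=grab("top")
ys,a=prof(old); _,b=prof(new)
def s2(lo,hi):
    i=(ys>lo)&(ys<hi); return max((np.corrcoef(a[i],np.interp(ys[i]-k*.125,ys,b))[0,1],k*.125) for k in range(-16,160))
print("jaw in",s2(40,56),s2(42,60))
for n,z in(("lever_tip",58),("lever_pivot",58)): print("top",n,pp(n,"top",z)[:1])
_,p=prof(new,z=76,xs=np.arange(-30,31,2)); i=(ys>-40)&(ys<30); print("brick at z76",p[i][::8].round().astype(int).tolist())
ns=grab("scene"); vs=(592.9,-56,.185)
import sys
yn=83-float(sys.argv[1])
out=[]
for th in range(-120,121,10):
    v=[]
    for r in(20,24,28,32):
        q=(-r*np.sin(np.radians(th)),yn,40+r*np.cos(np.radians(th))); cc,s=np.cos(vs[2]),np.sin(vs[2])
        u=proj("scene",(vs[0]+cc*q[0]-s*q[1],vs[1]+s*q[0]+cc*q[1],q[2])); v.append(cv2.getRectSubPix(ns,(1,1),tuple(map(float,u)))[0,0].max())
    out.append((th,int(np.mean(v))))
print(out)
E
python3 chk.py 11
```

```text
43.25 [0.42 0.04 0.05] [-0.09  0.03 -0.07] [432.33 107.27 164.24] 0.35 0.0
jaw in (np.float64(0.9999207669921873), 10.375) (np.float64(0.9997309774120047), 10.375)
top lever_tip [(0.68, [280.3, 157.0], [652.3, -190.7, 58.0])]
top lever_pivot [(0.68, [248.0, 176.1], [604.1, -113.2, 58.0])]
brick at z76 [157, 157, 163, 161, 97, 33, 13, 21, 27, 28, 27, 30, 35, 48, 57, 46, 40, 47, 49, 51, 49, 40, 34, 34, 30, 27, 28, 27, 19, 21, 59, 116, 116, 111, 96]
[(-120, 77), (-110, 144), (-100, 169), (-90, 170), (-80, 175), (-70, 138), (-60, 47), (-50, 18), (-40, 24), (-30, 27), (-20, 91), (-10, 139), (0, 160), (10, 176), (20, 176), (30, 160), (40, 98), (50, 37), (60, 13), (70, 28), (80, 138), (90, 173), (100, 165), (110, 154), (120, 133)]
```

Request:
apply_moves([
  {"tx": 0.04,"ty": 0,"tz": 0,"spin": 0},
  {"tx": 0.08,"ty": -0.01,"tz": 0,"spin": 0},
  {"tx": 0.12,"ty": -0.025,"tz": 0,"spin": 0},
  {"tx": 0.16,"ty": -0.05,"tz": 0,"spin": 0},
  {"tx": 0.195,"ty": -0.08,"tz": 0,"spin": 0},
  {"tx": 0.201,"ty": -0.0865,"tz": -0.04,"spin": 0},
  {"tx": 0.201,"ty": -0.0865,"tz": -0.08,"spin": 0},
  {"tx": 0.201,"ty": -0.0865,"tz": -0.11,"spin": 0},
])

```text
t: 44.45
ee_pos: [637.3, 18.9, 51.8]
orientation: [-2.021, -2.403, 0.002]
ft_force: [0.4, 0.1, -0.6]
width: 0.4
grasp_force: 0.0
```

Request:
apply_moves([
  {"tx": 0,"ty": 0,"tz": 0,"spin": 0},
  {"tx": -0.01,"ty": -0.002,"tz": 0,"spin": 0},
  {"tx": -0.02,"ty": -0.0035,"tz": 0,"spin": 0},
  {"tx": -0.028,"ty": -0.005,"tz": 0,"spin": 0},
  {"tx": -0.036,"ty": -0.0065,"tz": 0,"spin": 0},
  {"tx": -0.042,"ty": -0.0075,"tz": 0,"spin": 0},
  {"tx": -0.048,"ty": -0.009,"tz": 0,"spin": 0},
  {"tx": -0.05,"ty": -0.009,"tz": 0,"spin": 0},
])

```text
t: 45.25
ee_pos: [595.9, 13.4, 60.8]
orientation: [2.012, 2.395, 0.023]
ft_force: [12.7, 9.9, 13.6]
width: 0.4
grasp_force: 9.2
```

Request:
apply_moves([
  {"tx": 0.005,"ty": 0.001,"tz": 0,"spin": 0},
  {"tx": 0.015,"ty": 0.003,"tz": 0.01,"spin": 0},
  {"tx": 0.02,"ty": 0.004,"tz": 0.05,"spin": 0},
  {"tx": 0.02,"ty": 0.004,"tz": 0.09,"spin": 0},
  {"tx": -0.02,"ty": 0.03,"tz": 0.11,"spin": 0},
  {"tx": -0.06,"ty": 0.03,"tz": 0.11,"spin": 0},
  {"tx": -0.1,"ty": 0.03,"tz": 0.11,"spin": 0},
  {"tx": -0.14,"ty": 0.01,"tz": 0.11,"spin": 0},
])

```text
t: 46.05
ee_pos: [446.0, 22.6, 166.3]
orientation: [2.015, 2.408, 0.004]
ft_force: [0.2, -0.6, 0.6]
width: 0.4
grasp_force: 0.0
```

```bash
python3 s.py; python3 chk.py 11; python3 -c "
from h import *
print(pp('lever_tip','scene',58))"
```

```text
46.05 [ 0.22 -0.64  0.57] [-0.08  0.04 -0.01] [445.97  22.62 166.26] 0.39 0.0
jaw in (np.float64(0.9994916052762639), 10.5) (np.float64(0.9995485445839473), 10.625)
top lever_tip [(0.76, [281.0, 163.0], [637.4, -192.4, 58.0])]
top lever_pivot [(0.68, [217.9, 181.1], [590.9, -41.2, 58.0])]
brick at z76 [158, 158, 164, 162, 97, 33, 13, 20, 27, 28, 26, 30, 36, 48, 57, 46, 41, 47, 49, 51, 50, 40, 35, 34, 30, 28, 28, 27, 18, 23, 70, 127, 119, 109, 96]
[(-120, 77), (-110, 145), (-100, 171), (-90, 173), (-80, 182), (-70, 185), (-60, 185), (-50, 182), (-40, 135), (-30, 38), (-20, 12), (-10, 13), (0, 36), (10, 111), (20, 148), (30, 163), (40, 100), (50, 64), (60, 114), (70, 58), (80, 30), (90, 37), (100, 87), (110, 142), (120, 134)]
[(0.59, [312.4, 205.3], [641.8, -205.1, 58.0]), (0.23, [367.0, 249.1], [652.3, -350.9, 58.0])]
```

Request:
apply_moves([
  {"tx": 0.02,"ty": -0.035,"tz": 0,"spin": 0},
  {"tx": 0.04,"ty": -0.07,"tz": 0,"spin": 0},
  {"tx": 0.06,"ty": -0.105,"tz": 0,"spin": 0},
  {"tx": 0.085,"ty": -0.14,"tz": 0,"spin": 0},
  {"tx": 0.11,"ty": -0.175,"tz": 0,"spin": 0},
  {"tx": 0.13,"ty": -0.205,"tz": 0,"spin": 0},
  {"tx": 0.136,"ty": -0.211,"tz": 0,"spin": 0},
  {"tx": 0.136,"ty": -0.211,"tz": -0.04,"spin": 0},
])

```text
t: 47.3
ee_pos: [588.6, -191.8, 128.3]
orientation: [2.015, 2.398, 0.006]
ft_force: [0.3, -0.2, -0.7]
width: 0.4
grasp_force: 0.0
```

Request:
apply_moves([
  {"tx": 0,"ty": 0,"tz": -0.04,"spin": 0},
  {"tx": 0,"ty": 0,"tz": -0.074,"spin": 0},
  {"tx": 0,"ty": 0,"tz": -0.074,"spin": 0},
  {"tx": 0,"ty": 0,"tz": -0.074,"spin": 0},
  {"tx": 0,"ty": 0,"tz": -0.074,"spin": 0},
  {"tx": 0,"ty": 0,"tz": -0.074,"spin": 0},
  {"tx": 0,"ty": 0,"tz": -0.074,"spin": 0},
  {"tx": 0,"ty": 0,"tz": -0.074,"spin": 0},
])

```text
t: 48.1
ee_pos: [584.2, -189.6, 51.8]
orientation: [2.018, 2.406, 0.001]
ft_force: [-0.2, 1.1, -0.1]
width: 0.2
grasp_force: 0.0
```

```bash
python3 s.py
```

```text
48.1 [-0.21  1.12 -0.06] [-0.06  0.07 -0.03] [ 584.18 -189.56   51.79] 0.17 0.0
```

Request:
apply_moves([
  {"tx": 0.012,"ty": -0.001,"tz": 0,"spin": 0},
  {"tx": 0.021,"ty": -0.0015,"tz": 0,"spin": 0},
  {"tx": 0.028,"ty": -0.001,"tz": 0,"spin": 0},
  {"tx": 0.034,"ty": -0.0005,"tz": 0,"spin": 0},
  {"tx": 0.0375,"ty": 0,"tz": 0,"spin": 0},
  {"tx": 0.0405,"ty": 0.001,"tz": 0,"spin": 0},
  {"tx": 0.047,"ty": 0.0035,"tz": 0,"spin": 0},
  {"tx": 0.0535,"ty": 0.0065,"tz": 0,"spin": 0},
])

```text
t: 48.9
ee_pos: [636.2, -182.6, 50.1]
orientation: [-2.018, -2.405, 0.002]
ft_force: [-4.9, -0.8, -0.4]
width: 0.5
grasp_force: 2.0
```

```bash
python3 s.py
```

```text
48.9 [-4.9  -0.82 -0.39] [-0.11  0.91  0.07] [ 636.18 -182.59   50.12] 0.5 2.04
```

Request:
apply_moves([
  {"tx": 0.006,"ty": 0.004,"tz": 0,"spin": 0},
  {"tx": 0.012,"ty": 0.0085,"tz": 0,"spin": 0},
  {"tx": 0.0175,"ty": 0.0135,"tz": 0,"spin": 0},
  {"tx": 0.0225,"ty": 0.0195,"tz": 0,"spin": 0},
  {"tx": 0.0265,"ty": 0.026,"tz": 0,"spin": 0},
  {"tx": 0.0305,"ty": 0.033,"tz": 0,"spin": 0},
  {"tx": 0.033,"ty": 0.0405,"tz": 0,"spin": 0},
  {"tx": 0.035,"ty": 0.0485,"tz": 0,"spin": 0},
])

```text
t: 49.7
ee_pos: [673.0, -133.7, 51.0]
orientation: [2.018, 2.406, 0.001]
ft_force: [-1.1, -1.7, -0.2]
width: 0.4
grasp_force: 0.7
```

Request:
apply_moves([
  {"tx": 0.001,"ty": 0.004,"tz": 0,"spin": 0},
  {"tx": 0.001,"ty": 0.008,"tz": 0,"spin": 0},
  {"tx": 0.001,"ty": 0.0115,"tz": 0,"spin": 0},
  {"tx": 0.001,"ty": 0.015,"tz": 0,"spin": 0},
  {"tx": 0.001,"ty": 0.018,"tz": 0,"spin": 0},
  {"tx": 0.001,"ty": 0.0195,"tz": 0,"spin": 0},
  {"tx": 0.001,"ty": 0.0195,"tz": 0,"spin": 0},
  {"tx": 0.001,"ty": 0.0195,"tz": 0,"spin": 0},
])

```text
t: 50.5
ee_pos: [673.4, -120.4, 51.0]
orientation: [2.014, 2.403, -0.007]
ft_force: [-1.4, -23.2, -1.4]
width: 0.2
grasp_force: 11.2
```

```bash
python3 s.py
```

```text
50.5 [ -1.37 -23.2   -1.44] [-4.2   0.26  0.23] [ 673.38 -120.38   51.03] 0.21 11.18
```

Request:
apply_moves([
  {"tx": 0,"ty": -0.006,"tz": 0,"spin": 0},
  {"tx": 0,"ty": -0.015,"tz": 0,"spin": 0},
  {"tx": 0,"ty": -0.025,"tz": 0.01,"spin": 0},
  {"tx": 0,"ty": -0.025,"tz": 0.05,"spin": 0},
  {"tx": 0,"ty": -0.025,"tz": 0.09,"spin": 0},
  {"tx": -0.04,"ty": -0.025,"tz": 0.12,"spin": 0},
  {"tx": -0.085,"ty": -0.025,"tz": 0.13,"spin": 0},
  {"tx": -0.13,"ty": -0.025,"tz": 0.13,"spin": 0},
])

```text
t: 51.3
ee_pos: [543.3, -140.1, 183.6]
orientation: [2.016, 2.404, 0.004]
ft_force: [0.3, -0.3, -0.4]
width: 0.8
grasp_force: 0.0
```

Request:
apply_moves([
  {"tx": -0.04,"ty": -0.01,"tz": 0.02,"spin": 0},
  {"tx": -0.08,"ty": -0.02,"tz": 0.02,"spin": 0},
  {"tx": -0.12,"ty": -0.03,"tz": 0.02,"spin": 0},
  {"tx": -0.12,"ty": -0.07,"tz": 0.02,"spin": 0},
  {"tx": -0.12,"ty": -0.11,"tz": 0.02,"spin": 0},
  {"tx": -0.12,"ty": -0.15,"tz": 0.02,"spin": 0},
  {"tx": -0.12,"ty": -0.18,"tz": 0.02,"spin": 0},
  {"tx": -0.12,"ty": -0.18,"tz": 0.02,"spin": 0},
])

```text
t: 52.1
ee_pos: [423.6, -323.4, 201.7]
orientation: [2.021, 2.402, -0.0]
ft_force: [0.2, 0.3, 0.2]
width: 0.9
grasp_force: 0.0
```

```bash
python3 s.py; python3 chk.py 14; python3 -c "
from h import *
print(pp('lever_tip','scene',58),pp('lever_tip','top',58))"
```

```text
52.1 [0.17 0.34 0.23] [-0.08  0.02  0.02] [ 423.6  -323.35  201.67] 0.91 0.0
jaw in (np.float64(0.999641367612041), 13.0) (np.float64(0.9993709555234417), 13.125)
top lever_tip [(0.8, [240.5, 143.8], [684.0, -93.7, 58.0])]
top lever_pivot [(0.7, [248.8, 174.8], [607.3, -115.1, 58.0])]
brick at z76 [154, 153, 159, 157, 94, 32, 12, 20, 26, 27, 27, 29, 34, 47, 56, 44, 40, 46, 48, 49, 48, 38, 33, 32, 29, 26, 27, 26, 18, 25, 71, 116, 104, 87, 72]
[(-120, 34), (-110, 38), (-100, 38), (-90, 38), (-80, 39), (-70, 56), (-60, 63), (-50, 52), (-40, 38), (-30, 29), (-20, 25), (-10, 23), (0, 21), (10, 21), (20, 21), (30, 31), (40, 40), (50, 30), (60, 17), (70, 17), (80, 18), (90, 19), (100, 20), (110, 42), (120, 64)]
[(0.62, [303.0, 173.1], [690.0, -103.8, 58.0])] [(0.8, [240.5, 143.8], [684.0, -93.7, 58.0]), (0.67, [289.1, 243.9], [443.5, -212.0, 58.0])]
```

```bash
python3 -c "
from workcell import ctrl
print(ctrl.close_job())"
```

```text
the job is handed in; nothing more can be done
None
```

The job is handed in at about 52 s of the 72 s allowed, but I haven't seen a verdict: the brick lies between the jaws, the lever is at its closed stop, and I estimate the pad is pressed in 2.5–3 mm.

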